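Scoop the grinding balls out of the chips

TASK

Use the wire scoop to lift all three white grinding balls out of the blue tub, letting the orange chips fall back through the mesh and stay in the tub, and tip the balls from low down, without dropping them from a height, into the white bin. Then stand the scoop upright on the open bench and slide the bin's clear cover fully shut. Do not touch the balls with the fingers, and leave the other glassware and tools alone.

Things in the scene. Friction and masses are not known exactly. Their poses are not given: they have to be found in the camera images.
- tub: Open blue tub of slick enamelled steel, fixed, walls 4 mm thick, 50 mm high; floor 6 mm above the bench. Origin on the bench below it; own x along its length, z up. Inside: x = -140 to +114 mm, y = -52 to +52 mm. Flat floor. x below -20 mm is empty at first: room to let the scoop down. See tub_stop for the +x end.
- tub_stop (a point): Middle of the lower edge of the grey sloping stop plate fixed across the +x end of the tub, at tub x = +65 mm, 10 mm above the tub's floor; from there it rises at 35 degrees to the +x end wall. The space under it is open to x = +114 mm: balls are stopped by the edge, while the scoop's low front (lip and wires) and chips pass under it.
- bin: White open bin, fixed, 135 (own x) x 138 (own y) x 45 mm high, walls and floor 4 mm. Origin: on the bench under the bin's centre; z up. Aluminium rails along its two y sides (y = 69 to 75 mm either side, tops at 55 mm) run on 133 mm past its +x side; the clear cover slides in them.
- cover (a joint): Travel of the bin's clear sliding cover (plate 133 x 136 mm, 4 mm thick, top 54 mm above the bench, red front edge), in m: 0 = fully shut over the bin, 0.125 = fully open towards the bin's own +x. It starts mostly open. It slides with 1 to 2 N and stays where it is left; a stop at each end.
- cover_tab (a point): Top centre of the red upright tab on the cover, 50 mm wide (bin's y), 10 mm thick (bin's x), 34 mm high above the cover; this point is 88 mm above the bench and, with the cover shut, at the bin's x = -30 mm. Moves with the cover. Push it towards the bin's -x to shut.
- scoop: Loose wire scoop, about 0.16 kg, standing upright. Origin: centre of the underside of its flat mesh floor; own x points out of its open mouth, z up. Floor x = -44 to +45 mm, of 3 mm lengthwise wires with 11.5 mm gaps (chips fall through). 90 mm wide; side walls 30 mm high from x = -44 to +10 mm only; back wall at x = -44 mm, 32 mm high. A thin stem behind it carries an upright red grip.
- scoop_lip (a point): Middle of the 2.5 mm cross wire at the scoop's mouth, the lip: at scoop x = +44 mm, 1.5 mm above the underside. Balls in the scoop stay in when it is level and roll out over the lip once the mouth is tipped down by more than about 30 degrees (40 to 50 empties it).
- scoop_grip (a point): On the scoop's red upright grip, which is 26 mm (scoop's x) x 18 mm (scoop's y) and spans 75 to 150 mm above the scoop's underside; this point is on its axis, at scoop x = -48 mm, 125 mm above the underside.
- ball1: White ceramic grinding ball, 25 mm in diameter, 49 g, lying in the tub. Origin at its centre.
- ball2: White ceramic grinding ball, 25 mm in diameter, 49 g, lying in the tub. Origin at its centre.
- ball3: White ceramic grinding ball, 25 mm in diameter, 49 g, lying in the tub. Origin at its centre.
- chip1: Orange chip, about 9 x 8.5 x 8 mm, 11 g, lying on the tub's floor. Origin at its centre.
- chip2: Orange chip, about 9 x 8.5 x 8 mm, 11 g, lying on the tub's floor. Origin at its centre.
- chip3: Orange chip, about 9 x 8.5 x 8 mm, 11 g, lying on the tub's floor. Origin at its centre.
- chip4: Orange chip, about 9 x 8.5 x 8 mm, 11 g, lying on the tub's floor. Origin at its centre.
- reagent: Jar with blue cap, 60 mm wide, 110 mm tall, a bystander. Origin: centre of its underside.
- beaker: Glass beaker, 64 mm wide, 80 mm tall, a bystander. Origin: centre of its underside.
- spatula: Lab spatula 170 mm long, lying flat, a bystander. Origin: centre of its underside.
- cylinder: Glass measuring cylinder, 56 mm foot, 195 mm tall, a bystander. Origin: centre of its underside.

How it is judged:
On the way, in this order (a step that is already met when the one before it is completed fails the run):
1. at least one ball rides in the scoop, lifted above the tub's rim ((((x of ball1 in the frame of scoop between -0.045 and 0.045 m and y of ball1 in the frame of scoop between -0.045 and 0.045 m and z of ball1 in the frame of scoop between 0 and 0.05 m) and z of ball1 in the frame of tub above 0.08 m) or ((x of ball2 in the frame of scoop between -0.045 and 0.045 m and y of ball2 in the frame of scoop between -0.045 and 0.045 m and z of ball2 in the frame of scoop between 0 and 0.05 m) and z of ball2 in the frame of tub above 0.08 m) or ((x of ball3 in the frame of scoop between -0.045 and 0.045 m and y of ball3 in the frame of scoop between -0.045 and 0.045 m and z of ball3 in the frame of scoop between 0 and 0.05 m) and z of ball3 in the frame of tub above 0.08 m))), for 0.1 s.
2. all three balls lie in the bin (x of ball1 in the frame of bin between -0.066 and 0.066 m and y of ball1 in the frame of bin between -0.067 and 0.067 m and z of ball1 in the frame of bin between 0.01 and 0.045 m and x of ball2 in the frame of bin between -0.066 and 0.066 m and y of ball2 in the frame of bin between -0.067 and 0.067 m and z of ball2 in the frame of bin between 0.01 and 0.045 m and x of ball3 in the frame of bin between -0.066 and 0.066 m and y of ball3 in the frame of bin between -0.067 and 0.067 m and z of ball3 in the frame of bin between 0.01 and 0.045 m), for 0.2 s.
At the end, for the whole second after the job is handed in: All three balls at rest inside the bin, all four chips inside the tub, the cover within 5 mm of fully shut, the scoop released and standing upright (within 4.5 degrees) with its underside on the bench (all of step 2 and x of chip1 in the frame of tub between -0.142 and 0.116 m and y of chip1 in the frame of tub between -0.054 and 0.054 m and z of chip1 in the frame of tub between 0.003 and 0.055 m and x of chip2 in the frame of tub between -0.142 and 0.116 m and y of chip2 in the frame of tub between -0.054 and 0.054 m and z of chip2 in the frame of tub between 0.003 and 0.055 m and x of chip3 in the frame of tub between -0.142 and 0.116 m and y of chip3 in the frame of tub between -0.054 and 0.054 m and z of chip3 in the frame of tub between 0.003 and 0.055 m and x of chip4 in the frame of tub between -0.142 and 0.116 m and y of chip4 in the frame of tub between -0.054 and 0.054 m and z of chip4 in the frame of tub between 0.003 and 0.055 m and value of joint cover below 0.005 m and angle between scoop's own z axis and vertical below 0.08 rad and height (world z) of scoop below 0.003 m and linear speed of scoop below 0.02 m/s and linear speed of each of ball1, ball2, ball3 below 0.05 m/s); the robot touches nothing.
It fails at once if the fingers touch a ball (contact force between the fingers and ball1 above 0.3 N or contact force between the fingers and ball2 above 0.3 N or contact force between the fingers and ball3 above 0.3 N).
It fails at once if a ball moves faster than 1.5 m/s (a drop of more than about 11 cm) (linear speed of any of ball1, ball2, ball3 above 1.5 m/s).
It fails at once if a bystander (jar, beaker, spatula, measuring cylinder) is moved by more than 3 cm (distance of any of reagent, beaker, spatula, cylinder from where it was at the start of the episode above 0.03 m).
It also fails if it takes over 69 s, if anything falls off the work surface, if the arm or the gripper's body presses on something with over 40 N, if the wrist force passes 120 N, or if a joint passes its speed limit or range.

ROBOT

A 7-joint arm with a two-finger parallel gripper is mounted at the origin on the work surface. World frame = base frame: x ahead of the robot, y to its left, z up, the work surface at z = 0. Lengths are in m, angles in rad, forces in N, time in s.
With the tool pointing down it reaches from about 0.425 to 0.95 m from the base axis. Payload 16.7 kg.
Tool frame: the origin (TCP) lies on the centre line of the jaws, within the pads' length; the fingertips stand r.tip_extent ahead of it and the grasp point (between the pads) lies 8 mm behind it (r.tip_extent is the distance from the TCP to the fingertips, in m); z points along the fingers, y is the line along which they close (so a half turn about z gives the same grasp; the last joint's range is limited). The gripper opens to 94 mm and grips with 3 to 60 N. Pads are 16 mm wide; open, the fingers measure 119 mm over their backs; the gripper's body (75 mm by 177 mm) begins 78 mm behind the grasp point.
Start: joints at [-1.433, 0.426, 0.074, 1.606, -0.034, 1.111, -0.067], TCP at [0.191, 0.647, 0.18] pointing down, gripper open.
Joint ranges: [-2.85, 2.85], [-0.5, 2.14], [-1.23, 1.37], [0.21, 2.46], [-1.02, 4.16], [0.16, 2.05], [-2.73, 2.73]. Speed limits (rad/s): [1.89, 1.89, 2.39, 2.39, 3.01, 3.01, 3.01].

INTERFACE

Orientations are given as a unit quaternion [x, y, z, w].
In Python, from cell import sensors, viewer, ticket, r gives the robot as it stands. The module is installed in compiled form; this text tells all that it offers.
- The arm moves only by the tool play_rows, never from a script. Its argument "deltas" is a list of rows, each a list of 4 numbers: the shift along the tool's x, y, z in m, then the turn about the tool's z in degrees. A call has 1 to 8 rows; each row is the pose to reach, as a shift and turn from the pose commanded when the call began, along the tool's axes at that moment; what a row does not reach only later rows make up. A row lasts 1/12 s, in which the tool goes at most 41.7 mm and 7.16 degrees, less where a joint would pass 70% of its speed; a pose out of reach is approached as far as the arm can. A call with a gripper value outside its range is refused whole. "claw" is the opening, from -1 (shut) to 1 (fully open), set as the call begins (left out, the last holds). The fingers move at their own pace and stop on an object; the grip force is fixed at half the most. Time passes only in rows, so rows that repeat a pose let the fingers close. It gives the time, the measured TCP pose, the force, the opening and the grip force at its end, in the units of the state.
- sensors.state(): the state, without advancing time (a new reading comes with each control period).
- viewer.camera(name): name is "side" or "top"; returns a dict with "image" (420x560x3 uint8, blue, green, red), "fx", "fy", "cx", "cy" (pixels), "dist_coeffs" ([k1, k2, p1, p2, k3] as OpenCV has them; the pictures are not rectified), "extrinsics" (4x4, takes a point from camera to world coordinates). Camera axes: x right, y down, z forward; pixel columns grow to the right and rows downward; lengths in m; the calibration is good to about 2 mm. A picture is of the moment at which its call begins. There is no depth.
- ticket.finish_job(): hands the job in; it is judged then, once.
The state is a dict: "time_s": time; "joint_positions": joint angles; "joint_velocities": joint speeds; "effort": joint torques, N m; "eef_pos": TCP position; "tcp_rot": TCP orientation; "wrist_force": force on the tool from outside, world axes, zero at the start; "moment": the same for the moment, N m; "gripper_width": finger opening in m; "finger_force": force on a finger pad.
Only numpy, scipy, OpenCV 4.12 (cv2) and the standard library are available. Lean on these libraries where they do the work, as an engineer would, in place of code of your own. Each camera call takes 0.05 s, during which the arm holds its last target. There are 200 camera calls.

## Working session

There is one attempt and no reset: what is moved stays moved. The work goes in short steps, Python scripts to look and compute and a tool call to move; the robot and the scene stay as the last step left them, time stands still between calls to the robot, and variables do not carry over. Pictures are saved under pics/ and viewed, at most 10 in all, crops included, and the job is handed in when it is done.

Besides the shell and the picture viewer there is one more tool, called after "Call:" in YAML: its name, and indented under it one key for each argument. play_rows: Moves the arm, as the interface text tells. Its arguments: {"type":"object","properties":{"deltas":{"type":"array","items":{"type":"array","items":{"type":"number"}}},"claw":{"type":"number"}},"required":["deltas"]}

```bash
mkdir -p pics; python3 - <<'E'
from cell import sensors, viewer, r
import cv2
for n in ("top","side"):
    c=viewer.camera(n); cv2.imwrite(f"pics/{n}0.png",cv2.resize(c["image"],(800,600),interpolation=cv2.INTER_CUBIC)); print(n,c["fx"],c["cx"],c["cy"],c["dist_coeffs"],c["extrinsics"])
s=sensors.state(); print(s, r.tip_extent)
E
```

```text
top 414.0316862102943 278.66493467330866 206.35391853217794 [-0.10694868  0.          0.          0.          0.        ] [[-1.50866616e-02 -9.90866060e-01  1.34003151e-01  4.69107125e-01]
 [-9.99886154e-01  1.49862488e-02 -1.75800928e-03  8.66207347e-02]
 [-2.66252837e-04 -1.34014418e-01 -9.90979346e-01  1.01473456e+00]
 [ 0.00000000e+00  0.00000000e+00  0.00000000e+00  1.00000000e+00]]
side 436.5815535607899 284.20907114303907 220.79621877589827 [-0.03261574  0.          0.          0.          0.        ] [[ 0.91618153 -0.30834549  0.25599699  0.34533679]
 [-0.40066217 -0.69036275  0.60238617 -0.50843915]
 [-0.00901227 -0.65446339 -0.75603998  0.83927266]
 [ 0.          0.          0.          1.        ]]
{'time_s': 0.1, 'joint_positions': array([-1.43350358,  0.42666081,  0.07385687,  1.60653276, -0.03411309,
        1.11080468, -0.06705367]), 'joint_velocities': array([-0.00193516, -0.00125294, -0.00077861, -0.0018731 ,  0.00077401,
        0.00028863,  0.00169619]), 'effort': array([ 7.53229513e-03, -9.37477970e+01,  3.67683269e+00, -4.55043197e+01,
       -4.85742220e-02,  1.68573589e-02,  1.25807921e-05]), 'eef_pos': array([0.19084889, 0.64701608, 0.17895606]), 'tcp_rot': array([ 1.42902617e-01,  9.89736588e-01, -5.71172213e-04, -4.73466740e-05]), 'wrist_force': array([ 0.04083594, -1.09750599, -0.40641625]), 'moment': array([-0.00933027, -0.0126422 , -0.0375373 ]), 'finger_force': 0.0, 'gripper_width': 0.09400407294518286} 0.011
```

View pics/top0.png

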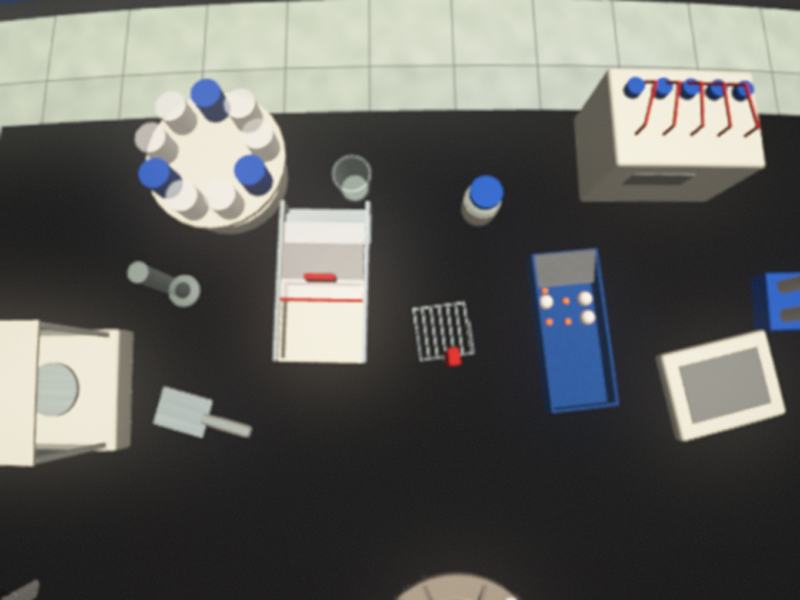

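View pics/side0.png

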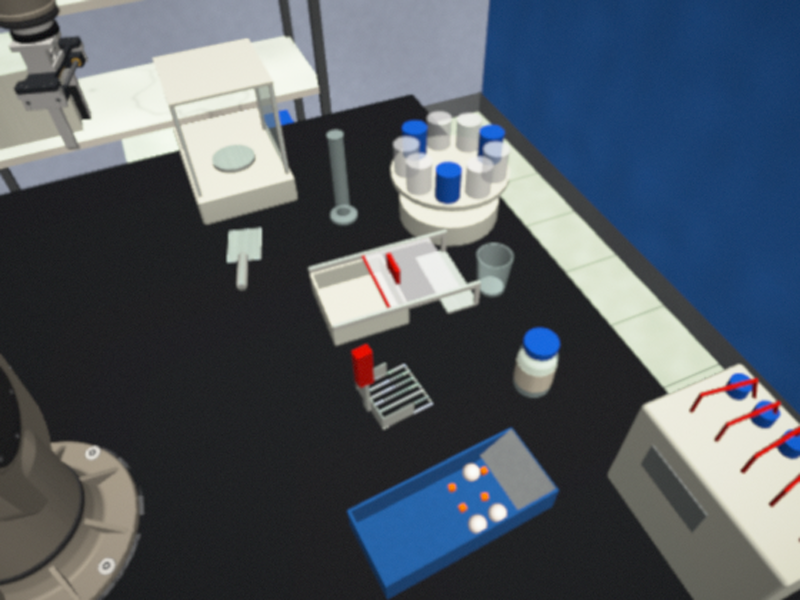

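The top view shows the bin at (325,285), the scoop at (443,330) with its mouth pointing away from the robot, and the tub at (575,330). All the balls are at the stop end. I'll enlarge both views to measure.

```bash
cat > h.py <<'E'
from cell import sensors, viewer, ticket, r
import cv2, numpy as np
def crop(n,f,x0,y0,x1,y1,k):
    c=viewer.camera(n); cv2.imwrite(f"pics/{f}.png",cv2.resize(c["image"][y0:y1,x0:x1],None,fx=k,fy=k,interpolation=cv2.INTER_CUBIC)); return c
def ray(c,uv):
    K=np.array([[c["fx"],0,c["cx"]],[0,c["fy"],c["cy"]],[0,0,1]])
    p=cv2.undistortPoints(np.array([[uv]],float),K,np.array(c["dist_coeffs"]))[0,0]
    E=np.array(c["extrinsics"]); d=E[:3,:3]@[p[0],p[1],1]; return E[:3,3],d
def at(c,uv,z):
    o,d=ray(c,uv); return (o+d*(z-o[2])/d[2]).round(4)
def proj(c,P):
    E=np.array(c["extrinsics"]);K=np.array([[c["fx"],0,c["cx"]],[0,c["fy"],c["cy"]],[0,0,1]])
    R=E[:3,:3].T; t=-R@E[:3,3]
    return cv2.projectPoints(np.array(P,float),cv2.Rodrigues(R)[0],t,K,np.array(c["dist_coeffs"]))[0][:,0]
E
python3 -c "
from h import *
crop('top','t1',185,130,440,300,3); crop('side','s1',210,155,400,420,2.26)"
```

```text
(no output)
```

View pics/t1.png

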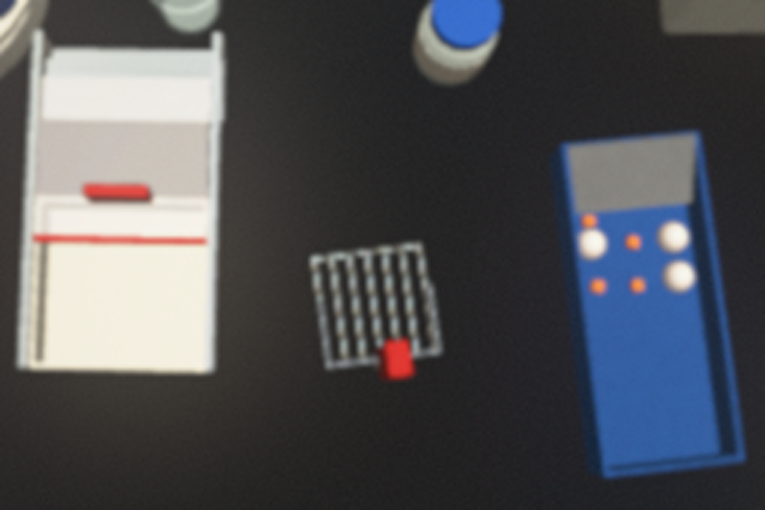

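View pics/s1.png

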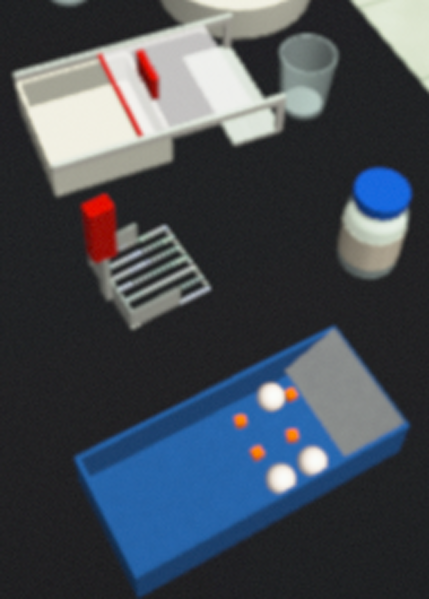

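```bash
python3 - <<'E'
from h import *
from scipy.optimize import least_squares as LS
T=viewer.camera('top');S=viewer.camera('side')
t=lambda a:(185+(a[0]+.5)/3-.5,130+(a[1]+.5)/3-.5); s=lambda a:(210+(a[0]+.5)/2.26-.5,155+(a[1]+.5)/2.26-.5)
def fit(name,pts,g):
    def w(q,P): c,n=np.cos(q[2]),np.sin(q[2]); return [q[0]+c*P[0]-n*P[1],q[1]+n*P[0]+c*P[1],P[2]]
    def f(q): return np.concatenate([proj(C,[w(q,P)])[0]-uv for C,uv,P in pts])
    o=LS(f,g,loss='soft_l1'); print(name,o.x.round(4),'deg',np.degrees(o.x[2]).round(2)); print(f(o.x).reshape(-1,2).round(1).tolist()); return o.x
fit('tub',[(T,t((605,476)),(-.144,.056,.05)),(T,t((745,460)),(-.144,-.056,.05)),(T,t((697,133)),(.118,-.056,.05)),(T,t((563,146)),(.118,.056,.05)),
 (S,s((77,458)),(-.144,.056,.05)),(S,s((335,328)),(.118,.056,.05)),(S,s((408,426)),(.118,-.056,.05))],[.5,-.15,.1])
fit('scoop',[(T,t((311,259)),(.044,.045,.0015)),(T,t((420,244)),(.044,-.045,.0015)),(T,t((399,360)),(-.048,0,.15)),(T,t((329,367)),(-.044,.045,.03)),(T,t((441,352)),(-.044,-.045,.03)),
 (S,s((165,228)),(.044,.045,.0015)),(S,s((210,288)),(.044,-.045,.0015)),(S,s((98,203)),(-.048,0,.15))],[.45,0,.1])
b=fit('bin',[(T,t((22,368)),(-.0675,.072,.055)),(T,t((211,371)),(-.0675,-.072,.055)),(T,t((38,33)),(.2,.072,.055)),(T,t((217,35)),(.2,-.072,.055)),
 (S,s((15,75)),(-.0675,.072,.055)),(S,s((230,17)),(.2,.072,.055)),(S,s((280,97)),(.2,-.072,.055))],[.5,.2,0])
for c,a in((T,t((117,188))),(S,s((147,70)))):
    print('tab',at(c,a,.088))
print('edge',at(T,t((120,240)),.054))
for n,a in(('b1',(592,243)),('b2',(675,237)),('b3',(680,276))): print(n,at(T,t(a),.0185))
for n,a in(('b1',(271,396)),('b2',(313,460)),('b3',(281,478))): print(n,at(S,s(a),.0185))
print('jar',at(T,t((466,15)),.11),'beaker',at(S,s((303,100)),.0))
E
```

```text
tub [ 0.5522 -0.2045  0.0856] deg 4.91
[[-0.2, 0.1], [-0.2, -0.1], [0.3, -0.6], [-0.5, -0.5], [-1.1, 0.5], [-0.3, -0.4], [0.6, 0.6]]
scoop [0.543  0.0112 0.1211] deg 6.94
[[0.1, 0.2], [-0.1, 0.3], [-0.1, -0.7], [-0.5, -0.5], [-0.3, -0.7], [-0.4, -0.1], [-0.2, 0.9], [-0.1, 1.4]]
bin [ 0.5596  0.2129 -0.0325] deg -1.86
[[0.2, -0.0], [-0.8, 0.3], [-0.0, -0.2], [0.0, -0.1], [-0.9, 0.7], [0.0, -0.3], [1.5, 0.1]]
tab [0.6285 0.2095 0.088 ]
tab [0.6241 0.2037 0.088 ]
edge [0.5931 0.2116 0.054 ]
b1 [ 0.5894 -0.1672  0.0185]
b2 [ 0.5932 -0.2364  0.0185]
b3 [ 0.5612 -0.2387  0.0185]
b1 [ 0.5898 -0.163   0.0185]
b2 [ 0.5951 -0.2317  0.0185]
b3 [ 0.5622 -0.2347  0.0185]
jar [ 0.7536 -0.0567  0.11  ] beaker [0.8047 0.166  0.    ]
```

Fits are good to about 1 px. The cover is open by roughly 98 mm, so I'll first push it to its fully open stop. That gives room to tip the scoop across the bin.

```bash
cat >> h.py <<'E'
from scipy.spatial.transform import Rotation as Ro
def go(*tg):
    s=sensors.state(); R=Ro.from_quat(s["tcp_rot"]).as_matrix(); a=np.degrees(np.arctan2(R[1,1],R[0,1]))
    print('t',round(s["time_s"],2),'tcp',s["eef_pos"].round(4),'yang',round(a,2),'w',round(s["gripper_width"],4),'F',s["wrist_force"].round(1),s["finger_force"].round(1),'j7',s["joint_positions"][6].round(2))
    for x,y,z,A in tg: print((x,y,z,A),'->',((R.T@(np.array([x,y,z])-s["eef_pos"]))).round(4),'turn',round((a-A+180)%360-180,2))
E
python3 -c "
from h import *
go((.3,.55,.27,73.6),(.59,.212,.27,-88))"
```

```text
Traceback (most recent call last):
  File "h.py", line 18, in go
    print('t',round(s["time_s"],2),'tcp',s["eef_pos"].round(4),'yang',round(a,2),'w',round(s["gripper_width"],4),'F',s["wrist_force"].round(1),s["finger_force"].round(1),'j7',s["joint_positions"][6].round(2))
                                                                                                                                               ^^^^^^^^^^^^^^^^^^^^^^^
AttributeError: 'float' object has no attribute 'round'
```

Call:
play_rows:
  deltas:
    - [0,0,-0.04,7]
    - [0,0,-0.08,14]
    - [-0.025,-0.015,-0.09,21]
    - [-0.06,-0.035,-0.09,28]
    - [-0.095,-0.055,-0.09,35]
    - [-0.13,-0.075,-0.09,42]
    - [-0.16,-0.095,-0.09,49]
    - [-0.19,-0.115,-0.09,56]
  claw: -1

```text
time_s: 0.97
eef_pos: [0.3418, 0.4816, 0.2697]
tcp_rot: [0.593, 0.805, 0.0, -0.0]
wrist_force: [0.1, 0.5, 0.3]
gripper_width: 0.044
finger_force: 0.0
```

```bash
sed -i 's/s\["finger_force"\].round(1)/round(s["finger_force"],1)/' h.py; python3 -c "
from h import *
go((.59,.212,.27,-88))"
```

```text
t 0.97 tcp [0.3418 0.4816 0.2697] yang 17.19 w 0.044 F [0.1 0.5 0.3] 0.0 j7 -0.69
(0.59, 0.212, 0.27, -88) -> [-0.3309  0.1575 -0.0004] turn 105.19
```

Call:
play_rows:
  deltas:
    - [-0.036,0.017,0,7]
    - [-0.072,0.034,0,14]
    - [-0.108,0.051,0,21]
    - [-0.144,0.068,0,28]
    - [-0.18,0.086,0,35]
    - [-0.216,0.103,0,42]
    - [-0.25,0.119,0,49]
    - [-0.28,0.133,0,56]

```text
time_s: 1.63
eef_pos: [0.5534, 0.2542, 0.2699]
tcp_rot: [0.902, 0.432, 0.0, 0.0]
wrist_force: [-0.5, 1.0, 0.4]
gripper_width: 0.0009
finger_force: 0.0
```

```bash
python3 -c "
from h import *
go((.59,.212,.27,-88),(.59,.212,.075,-88))"
```

```text
t 1.63 tcp [0.5534 0.2542 0.2699] yang -38.84 w 0.0009 F [-0.5  1.   0.4] 0.0 j7 -1.04
(0.59, 0.212, 0.27, -88) -> [-0.0099  0.055  -0.0001] turn 49.16
(0.59, 0.212, 0.075, -88) -> [-0.01    0.0549  0.1949] turn 49.16
```

Call:
play_rows:
  deltas:
    - [-0.004,0.018,0.01,7]
    - [-0.007,0.037,0.04,14]
    - [-0.01,0.055,0.075,21]
    - [-0.01,0.055,0.105,28]
    - [-0.01,0.055,0.135,35]
    - [-0.01,0.055,0.165,42]
    - [-0.01,0.055,0.195,49]
    - [-0.01,0.055,0.195,49]

```text
time_s: 2.3
eef_pos: [0.5857, 0.2137, 0.0695]
tcp_rot: [1.0, 0.019, -0.003, 0.002]
wrist_force: [-1.3, -0.3, -1.0]
gripper_width: 0.0002
finger_force: 0.0
```

```bash
python3 -c "
from h import *
go((.6,.212,.075,-88),(.641,.21,.075,-88))"
```

```text
t 2.3 tcp [0.5857 0.2137 0.0695] yang -87.77 w 0.0002 F [-1.3 -0.3 -1. ] 0.0 j7 -1.57
(0.6, 0.212, 0.075, -88) -> [ 0.0142  0.0023 -0.0056] turn 0.23
(0.641, 0.21, 0.075, -88) -> [ 0.0551  0.0059 -0.0058] turn 0.23
```

Call:
play_rows:
  deltas:
    - [0.01,0,0,0]
    - [0.02,0,0,0]
    - [0.03,0,0,0]
    - [0.04,0,0,0]
    - [0.048,0,0,0]
    - [0.053,0,0,0]
    - [0.053,0,0,0]
    - [0.053,0,0,0]

```text
time_s: 2.97
eef_pos: [0.6419, 0.2166, 0.0746]
tcp_rot: [1.0, 0.022, -0.0, 0.0]
wrist_force: [-0.2, -0.1, -0.8]
gripper_width: 0.0004
finger_force: 0.0
```

Call:
play_rows:
  deltas:
    - [-0.03,0,-0.01,0]
    - [-0.04,0,-0.045,0]
    - [-0.05,0.005,-0.085,0]
    - [-0.07,0.03,-0.125,0]
    - [-0.09,0.065,-0.155,0]
    - [-0.11,0.1,-0.165,0]
    - [-0.125,0.135,-0.165,0]
    - [-0.14,0.17,-0.165,0]
  claw: 1

```text
time_s: 3.63
eef_pos: [0.5116, 0.0476, 0.2401]
tcp_rot: [1.0, 0.023, 0.0, -0.001]
wrist_force: [-0.1, -0.9, 0.2]
gripper_width: 0.05
finger_force: 0.0
```

```bash
python3 -c "
from h import *
go((.4954,.0054,.24,-83.06),(.4954,.0054,.117,-83.06))
crop('top','t2',185,130,400,290,3)"
```

```text
t 3.63 tcp [0.5116 0.0476 0.2401] yang -87.35 w 0.05 F [-0.1 -0.9  0.2] 0.0 j7 -1.59
(0.4954, 0.0054, 0.24, -83.06) -> [-0.0181  0.0414  0.    ] turn -4.29
(0.4954, 0.0054, 0.117, -83.06) -> [-0.0182  0.0416  0.123 ] turn -4.29
```

View pics/t2.png

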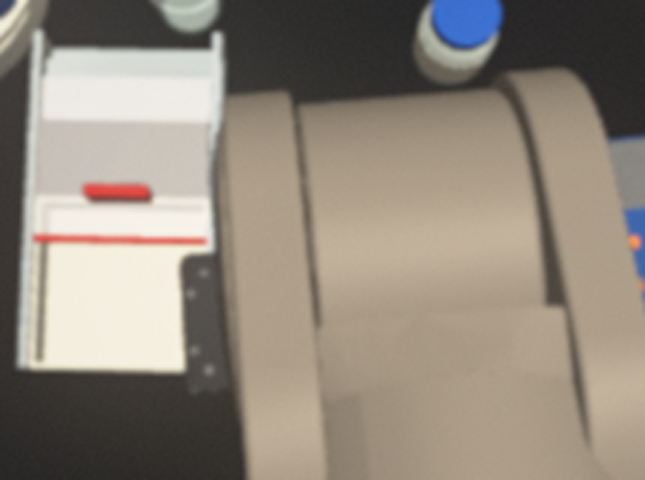

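The cover hasn't moved: its red edge is still at row 240 and the tab at row 190. I'll repeat the push and measure the tab with image code during it.

Call:
play_rows:
  deltas:
    - [0.02,-0.035,0,0]
    - [0.04,-0.07,0,0]
    - [0.06,-0.105,0,0]
    - [0.08,-0.14,0.02,0]
    - [0.09,-0.17,0.06,0]
    - [0.09,-0.17,0.1,0]
    - [0.09,-0.17,0.135,0]
    - [0.09,-0.17,0.165,0]
  claw: -1

```text
time_s: 4.35
eef_pos: [0.5932, 0.223, 0.0709]
tcp_rot: [1.0, 0.023, -0.001, 0.001]
wrist_force: [0.5, 0.1, 0.3]
gripper_width: 0.0077
finger_force: 0.0
```

Call:
play_rows:
  deltas:
    - [0,0,0,0]
    - [0.01,0,0,0]
    - [0.02,0,0,0]
    - [0.03,0,0,0]
    - [0.04,0,0,0]
    - [0.05,0,0,0]
    - [0.053,0,0,0]
    - [0.053,0,0,0]

```text
time_s: 5.02
eef_pos: [0.6489, 0.2246, 0.0747]
tcp_rot: [1.0, 0.022, 0.0, 0.0]
wrist_force: [0.4, -0.1, -0.0]
gripper_width: 0.0008
finger_force: 0.0
```

```bash
python3 -c "
from h import *
go()
crop('side','s2',200,140,340,250,5)"
```

```text
t 5.02 tcp [0.6489 0.2246 0.0747] yang -87.46 w 0.0008 F [ 0.4 -0.1 -0. ] 0.0 j7 -1.54
```

View pics/s2.png

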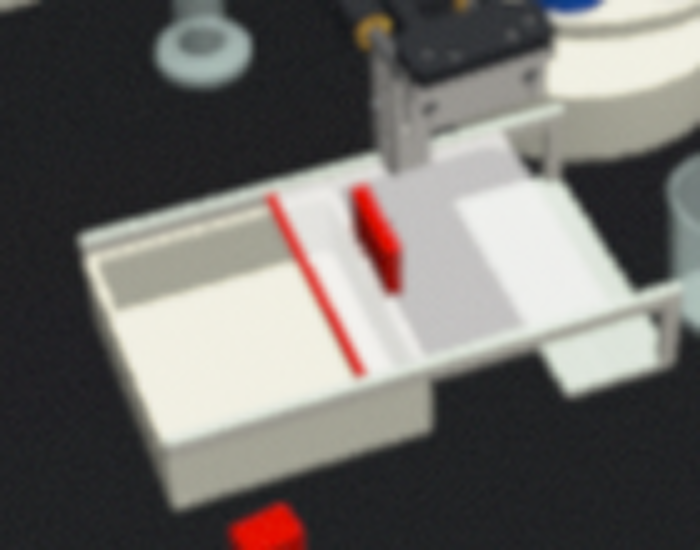

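The fingertips are at (405,165), clearly past the tab on the +y side at (377,240). I'll compare that with where the reported TCP should appear.

```bash
python3 -c "
from h import *
S=viewer.camera('side'); T=viewer.camera('top')
p=proj(S,[[.6489,.2246,.0747],[.6489,.2246,.0637]]); print((p-[200,140])*5+2)
print(at(S,(200+405/5,140+168/5),.064),at(S,(200+377/5,140+205/5),.088),sensors.state()['joint_positions'])
"
```

```text
[[405.76007039 208.53685737]
 [406.08506577 224.22409726]]
[0.6651 0.2609 0.064 ] [0.632  0.2183 0.088 ] [-0.91669634  0.65149742  0.71771194  1.6984202  -0.49960347  0.9837237
 -1.54220977]
```

```bash
python3 -c "
from h import *
S=viewer.camera('side')
print(proj(S,[[.1908,.647,.179],[.1908,.647,.168],[.1908,.647,.21]])*800/560)
i=S['image']; cv2.imwrite('pics/s3.png',cv2.resize(i[90:215,240:340],None,fx=4.8,fy=4.8,interpolation=cv2.INTER_CUBIC))
"
```

```text
[[ 86.59555038 145.78351479]
 [ 88.84320555 150.7645795 ]
 [ 80.10065049 131.37340234]]
```

View pics/s3.png

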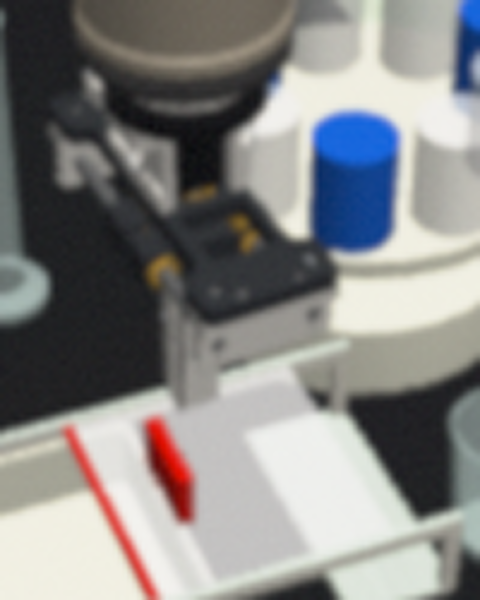

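```bash
python3 -c "
from h import *
S=viewer.camera('side');T=viewer.camera('top')
n=np.array([.283,.959,0]);c=np.array([.1908,.647,.168])
print(proj(S,[c+.047*n,c-.047*n,c-.053*n,c+.053*n,c-.053*n+[0,0,.04]])*800/560)
for z in(.32,.36,.4): print(at(T,(246,237),z))
go()
"
```

```text
[[ 93.96699366 136.81455603]
 [ 83.45499913 165.47719254]
 [ 82.7470997  167.41339396]
 [ 94.60302107 135.08565694]
 [ 73.99331211 148.82113846]]
[0.512 0.141 0.32 ]
[0.5095 0.1379 0.36  ]
[0.507  0.1347 0.4   ]
t 5.32 tcp [0.6474 0.2249 0.0744] yang -87.43 w 0.0004 F [ 0.2  0.  -0.5] 0.0 j7 -1.54
```

The fingertips really are about 40 mm higher than the reported TCP implies, and the starting picture shows the same. So they passed over the tab, and I'll correct z by 38 mm and push again.

Call:
play_rows:
  deltas:
    - [-0.03,0.01,0,0]
    - [-0.055,0.01,0,0]
    - [-0.058,0.01,0.015,0]
    - [-0.058,0.01,0.03,0]
    - [-0.058,0.01,0.037,0]
    - [-0.05,0.01,0.037,0]
    - [-0.04,0.01,0.037,0]
    - [-0.03,0.01,0.037,0]

```text
time_s: 5.98
eef_pos: [0.62, 0.2133, 0.0376]
tcp_rot: [1.0, 0.022, 0.0, 0.0]
wrist_force: [-1.8, -1.1, -0.6]
gripper_width: 0.0002
finger_force: 0.8
```

Call:
play_rows:
  deltas:
    - [0.008,0,0,0]
    - [0.016,0,0,0]
    - [0.022,0,0,0]
    - [0.026,0,0,0]
    - [0.028,0,0,0]
    - [0.028,0,0,0]

```text
time_s: 6.48
eef_pos: [0.6414, 0.2146, 0.0367]
tcp_rot: [1.0, 0.022, -0.005, -0.0]
wrist_force: [-33.0, -1.9, 21.5]
gripper_width: 0.0007
finger_force: 16.8
```

```bash
cat >> h.py <<'E'
def red(c,x0,y0,x1,y1):
    i=c["image"][y0:y1,x0:x1].astype(int); m=(i[...,2]>120)&(i[...,1]<70)&(i[...,0]<70); y,x=np.nonzero(m); return (x0+x.mean()).round(1),(y0+y.mean()).round(1),x0+x.min(),y0+y.min(),x0+x.max(),y0+y.max(),m.sum()
E
python3 -c "
from h import *
go()
S=viewer.camera('side'); cv2.imwrite('pics/s4.png',cv2.resize(S['image'][140:250,200:340],None,fx=5,fy=5))
print(red(S,265,165,320,215))
"
```

```text
t 6.48 tcp [0.6414 0.2146 0.0367] yang -87.44 w 0.0007 F [-33.   -1.9  21.5] 16.8 j7 -1.51
(np.float64(280.5), np.float64(192.3), np.int64(266), np.int64(180), np.int64(289), np.int64(210), np.int64(70))
```

Call:
play_rows:
  deltas:
    - [-0.02,0,0,0]
    - [-0.04,0,-0.03,0]
    - [-0.05,0,-0.07,0]
    - [-0.07,0.02,-0.11,0]
    - [-0.09,0.05,-0.15,0]
    - [-0.11,0.085,-0.165,-1]
    - [-0.13,0.12,-0.165,-2]
    - [-0.15,0.15,-0.165,-4.3]
  claw: 1

```text
time_s: 7.2
eef_pos: [0.509, 0.0659, 0.2035]
tcp_rot: [0.998, 0.06, 0.001, -0.001]
wrist_force: [0.4, -1.9, 1.4]
gripper_width: 0.0505
finger_force: 0.0
```

Call:
play_rows:
  deltas:
    - [-0.007,0.03,0,0]
    - [-0.007,0.052,0,0]
    - [-0.007,0.052,0,0]
    - [-0.007,0.052,0,0]

```text
time_s: 7.53
eef_pos: [0.5081, 0.0137, 0.2025]
tcp_rot: [0.998, 0.059, 0.001, -0.0]
wrist_force: [-0.4, 0.5, 0.4]
gripper_width: 0.0768
finger_force: 0.0
```

```bash
python3 -c "
from h import *
go((.4954,.0054,.2,-83.06),(.4954,.0054,.073,-83.06))
S=crop('side','s5',190,130,350,290,3.7)
"
```

```text
t 7.53 tcp [0.5081 0.0137 0.2025] yang -83.28 w 0.0768 F [-0.4  0.5  0.4] 0.0 j7 -1.41
(0.4954, 0.0054, 0.2, -83.06) -> [-0.0136  0.0068  0.0025] turn -0.22
(0.4954, 0.0054, 0.073, -83.06) -> [-0.0138  0.0069  0.1295] turn -0.22
```

View pics/s5.png

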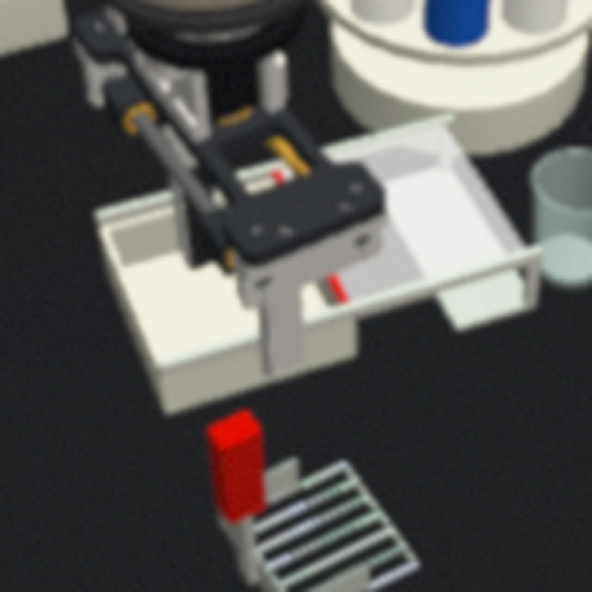

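The finger tips are at (282,372) and (195,262). The grip top is at (235,425), roughly below their midpoint. I'll check the offset numerically.

```bash
python3 -c "
from h import *
from scipy.optimize import least_squares as LS
S=viewer.camera('side')
a=np.radians(-83.3); n=np.array([np.cos(a),np.sin(a),0]); e=sensors.state()['eef_pos']; w=sensors.state()['gripper_width']
f=lambda P:(proj(S,P)-[190,130])*3.7+1.4
for dz in(-.011,.025,.03,.035): 
  c=e+[0,0,dz]; print(w,dz,f([c+n*(w/2+.006),c-n*(w/2+.006)]).round(0).tolist())
print(f([[.4954,.0054,.15]]))
"
```

```text
0.08486953139459986 -0.011 [[290.0, 424.0], [203.0, 302.0]]
0.08486953139459986 0.025 [[287.0, 379.0], [198.0, 256.0]]
0.08486953139459986 0.03 [[287.0, 372.0], [197.0, 250.0]]
0.08486953139459986 0.035 [[286.0, 366.0], [196.0, 243.0]]
[[234.43179277 430.43707302]]
```

Call:
play_rows:
  deltas:
    - [-0.0138,0.0069,0.02,-0.2]
    - [-0.0138,0.0069,0.05,-0.2]
    - [-0.0138,0.0069,0.08,-0.2]
    - [-0.0138,0.0069,0.105,-0.2]
    - [-0.0138,0.0069,0.12,-0.2]
    - [-0.0138,0.0069,0.127,-0.2]
    - [-0.0138,0.0069,0.127,-0.2]
    - [-0.0138,0.0069,0.127,-0.2]

```text
time_s: 8.3
eef_pos: [0.495, 0.0064, 0.0752]
tcp_rot: [0.998, 0.062, -0.0, 0.0]
wrist_force: [0.3, 0.6, 1.6]
gripper_width: 0.0939
finger_force: 0.0
```

Call:
play_rows:
  deltas:
    - [0,0,0,0]
    - [0,0,0,0]
    - [0,0,0,0]
    - [0,0,0,0]
    - [0,0,0,0]
    - [0,0,0,0]
    - [0,0,0,0]
    - [0,0,0,0]
  claw: -1

```text
time_s: 8.97
eef_pos: [0.4946, 0.0061, 0.0749]
tcp_rot: [0.998, 0.062, -0.0, -0.0]
wrist_force: [0.3, -0.5, 0.7]
gripper_width: 0.0444
finger_force: 0.0
```

```bash
python3 -c "
from h import *
go()
S=viewer.camera('side'); print(red(S,230,220,280,290))
"
```

```text
t 8.97 tcp [0.4946 0.0061 0.0749] yang -82.94 w 0.0444 F [ 0.3 -0.5  0.7] 0.0 j7 -1.2
(np.float64(251.6), np.float64(262.4), np.int64(250), np.int64(253), np.int64(254), np.int64(270), np.int64(49))
```

Call:
play_rows:
  deltas:
    - [0,0,0,0]
    - [0,0,0,0]
    - [0,0,0,0]
    - [0,0,0,0]
    - [0,0,0,0]
    - [0,0,0,0]
    - [0,0,0,0]
    - [0,0,0,0]

```text
time_s: 9.68
eef_pos: [0.4945, 0.0061, 0.0748]
tcp_rot: [0.998, 0.062, -0.0, 0.0]
wrist_force: [0.1, 0.2, -0.8]
gripper_width: 0.0175
finger_force: 30.0
```

Call:
play_rows:
  deltas:
    - [0,0,-0.01,0]
    - [0,0,-0.025,0]
    - [0,0,-0.04,0]
    - [0,0,-0.06,0]
    - [0,0,-0.075,0]
    - [0,0,-0.085,0]
    - [0,0,-0.09,0]
    - [0,0,-0.09,0]

```text
time_s: 10.35
eef_pos: [0.4951, 0.0064, 0.1657]
tcp_rot: [0.998, 0.062, 0.001, -0.0]
wrist_force: [0.8, 1.1, -1.9]
gripper_width: 0.0177
finger_force: 30.0
```

```bash
python3 -c "
from h import *
S=crop('side','s6',210,190,350,300,5)
go((.4287,-.2151,.165,-85.09))
"
```

```text
t 10.4 tcp [0.4946 0.0065 0.1649] yang -82.9 w 0.0182 F [-0.9 -0.3 -1.9] 30.0 j7 -1.36
(0.4287, -0.2151, 0.165, -85.09) -> [-9.280e-02  2.117e-01 -2.000e-04] turn 2.19
```

View pics/s6.png

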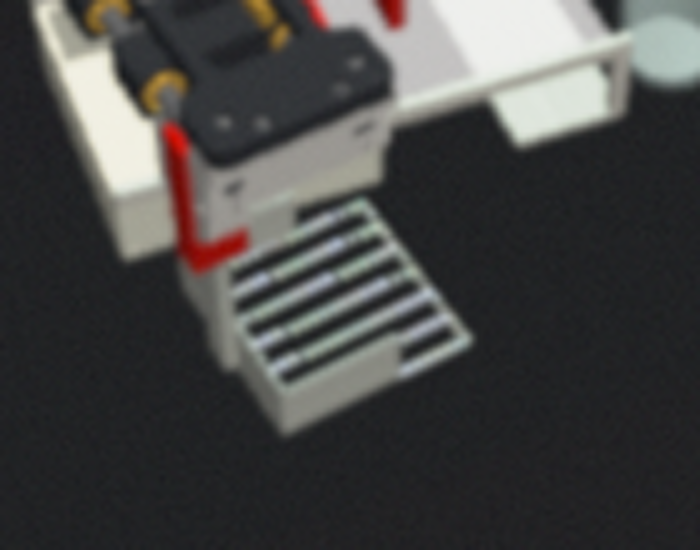

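The scoop is held and looks level, with the lip ends at (368,203) and (472,340).

```bash
cat >> h.py <<'E'
def scoop_pts(g,yaw,pitch,loc,h=.120):
    "world points of scoop-local loc; g=world position of grasp point on grip axis (h above underside); pitch>0 mouth down"
    R=Ro.from_euler('ZY',[yaw,pitch]).as_matrix(); return np.array(g)+(np.array(loc)-[-.048,0,h])@R.T
E
python3 - <<'E'
from h import *
S=viewer.camera('side')
for p in(-3,0,3,6):
    P=scoop_pts((.4951,.0064,.210),np.radians(7.1),np.radians(p),[(.044,.045,.0015),(.044,-.045,.0015),(-.044,-.045,0)])
    print(p,((proj(S,P)-[210,190])*5+2).round(0).tolist())
E
```

```text
-3 [[371.0, 194.0], [480.0, 335.0], [299.0, 434.0]]
0 [[359.0, 207.0], [467.0, 348.0], [285.0, 441.0]]
3 [[347.0, 219.0], [455.0, 361.0], [272.0, 448.0]]
6 [[334.0, 231.0], [441.0, 373.0], [258.0, 454.0]]
```

Call:
play_rows:
  deltas:
    - [-0.008,0.02,0,0.5]
    - [-0.023,0.053,0,1]
    - [-0.038,0.086,0,1.5]
    - [-0.053,0.12,0,2.2]
    - [-0.068,0.155,0,2.2]
    - [-0.081,0.185,0,2.2]
    - [-0.09,0.205,0,2.2]
    - [-0.0928,0.2117,0,2.2]

```text
time_s: 11.12
eef_pos: [0.4264, -0.2189, 0.1643]
tcp_rot: [0.999, 0.04, -0.001, 0.0]
wrist_force: [-0.7, -0.0, -1.9]
gripper_width: 0.018
finger_force: 30.0
```

Call:
play_rows:
  deltas:
    - [0,0,0,0]
    - [0,0,0,0]
    - [0,0,0,0]

```text
time_s: 11.37
eef_pos: [0.4288, -0.2142, 0.1645]
tcp_rot: [0.999, 0.043, -0.0, -0.0]
wrist_force: [-0.6, 0.3, -1.8]
gripper_width: 0.0179
finger_force: 30.0
```

```bash
python3 - <<'E'
from h import *
go((.4287,-.2151,.083,-85.09))
S=viewer.camera('side'); T=viewer.camera('top')
cv2.imwrite('pics/x1.png',S['image']); cv2.imwrite('pics/x2.png',T['image'])
E
```

```text
t 11.37 tcp [ 0.4288 -0.2142  0.1645] yang -85.07 w 0.0179 F [-0.6  0.3 -1.8] 30.0 j7 -0.92
(0.4287, -0.2151, 0.083, -85.09) -> [-0.0001  0.0009  0.0815] turn 0.02
```

Call:
play_rows:
  deltas:
    - [0,0.001,0.012,0]
    - [0,0.001,0.026,0]
    - [0,0.001,0.04,0]
    - [0,0.001,0.054,0]
    - [0,0.001,0.066,0]
    - [0,0.001,0.075,0]
    - [0,0.001,0.08,0]
    - [0,0.001,0.0815,0]

```text
time_s: 12.13
eef_pos: [0.4285, -0.2159, 0.0828]
tcp_rot: [0.999, 0.043, -0.0, 0.0]
wrist_force: [-1.0, -0.7, -1.0]
gripper_width: 0.0181
finger_force: 30.0
```

Call:
play_rows:
  deltas:
    - [0,0,0,0]
    - [0,0,0.001,0]
    - [0,0,0.0015,0]
    - [0,0,0.0015,0]

```text
time_s: 12.47
eef_pos: [0.4289, -0.2163, 0.0822]
tcp_rot: [0.999, 0.043, 0.0, 0.0]
wrist_force: [0.1, 0.3, -2.0]
gripper_width: 0.0176
finger_force: 30.0
```

```bash
python3 - <<'E'
from h import *
go((.5542,-.2043,.0815,-85.09))
E
```

```text
t 12.47 tcp [ 0.4289 -0.2163  0.0822] yang -85.13 w 0.0176 F [ 0.1  0.3 -2. ] 30.0 j7 -0.74
(0.5542, -0.2043, 0.0815, -85.09) -> [ 0.1258 -0.0014  0.0008] turn -0.04
```

Call:
play_rows:
  deltas:
    - [0,-0.001,0.0008,0]
    - [0,-0.001,0.0015,0]
    - [0,-0.001,0.0015,0]
    - [0,-0.001,0.0015,0]

```text
time_s: 12.8
eef_pos: [0.4288, -0.2153, 0.0807]
tcp_rot: [0.999, 0.042, 0.0, -0.0]
wrist_force: [-1.9, 1.9, 8.4]
gripper_width: 0.0178
finger_force: 30.0
```

Call:
play_rows:
  deltas:
    - [0,0,0.001,0]
    - [0,0,0.001,0]
    - [0,0,0.001,0]

```text
time_s: 13.05
eef_pos: [0.4291, -0.2154, 0.0803]
tcp_rot: [0.999, 0.042, 0.001, -0.0]
wrist_force: [-5.6, 4.6, 26.1]
gripper_width: 0.0179
finger_force: 30.0
```

Call:
play_rows:
  deltas:
    - [0.002,0,-0.001,0]
    - [0.007,0,-0.001,0]
    - [0.012,0,-0.001,0]
    - [0.017,0,-0.001,0]
    - [0.022,0,-0.001,0]
    - [0.028,0,-0.001,0]
    - [0.034,0,-0.001,0]
    - [0.04,0,-0.001,0]

```text
time_s: 13.72
eef_pos: [0.469, -0.2121, 0.0804]
tcp_rot: [0.999, 0.042, -0.0, 0.0]
wrist_force: [-3.6, -0.7, 8.1]
gripper_width: 0.0177
finger_force: 30.0
```

Call:
play_rows:
  deltas:
    - [0.005,0,0,0]
    - [0.01,0,0,0]
    - [0.015,0,0,0]
    - [0.02,0,0,0]
    - [0.025,0,0,0]
    - [0.03,0,0,0]
    - [0.035,0,0,0]
    - [0.04,0,0,0]

```text
time_s: 14.38
eef_pos: [0.5083, -0.2089, 0.0804]
tcp_rot: [0.999, 0.042, -0.0, 0.0]
wrist_force: [-6.3, -0.9, 10.2]
gripper_width: 0.0176
finger_force: 30.0
```

```bash
python3 - <<'E'
from h import *
go((.5542,-.2043,.0805,-85.09))
E
```

```text
t 14.38 tcp [ 0.5083 -0.2089  0.0804] yang -85.15 w 0.0176 F [-6.3 -0.9 10.2] 30.0 j7 -0.76
(0.5542, -0.2043, 0.0805, -85.09) -> [ 0.0461 -0.0007 -0.0001] turn -0.06
```

Call:
play_rows:
  deltas:
    - [0.004,0,0,0]
    - [0.008,0,0,0]
    - [0.012,0,0,0]
    - [0.016,0,0,0]
    - [0.02,0,0,0]
    - [0.024,0,0,0]
    - [0.028,0,0,0]
    - [0.032,0,0,0]

```text
time_s: 15.05
eef_pos: [0.5388, -0.2066, 0.0806]
tcp_rot: [0.999, 0.042, -0.002, -0.0]
wrist_force: [-25.9, 1.5, 34.6]
gripper_width: 0.0178
finger_force: 30.0
```

Call:
play_rows:
  deltas:
    - [0.003,0,0,0]
    - [0.006,0,0,0]
    - [0.009,0,0,0]
    - [0.011,0,0,0]
    - [0.012,0,0,0]
    - [0.012,0,0,0]

```text
time_s: 15.55
eef_pos: [0.5499, -0.2058, 0.0809]
tcp_rot: [0.999, 0.042, -0.002, -0.001]
wrist_force: [-22.8, 0.4, 32.7]
gripper_width: 0.0176
finger_force: 30.0
```

```bash
python3 - <<'E'
from h import *
go((.5542,-.2043,.0805,-85.09))
S=viewer.camera('side'); T=viewer.camera('top')
a=cv2.resize(S['image'][260:420,290:440],None,fx=2.6,fy=2.6,interpolation=cv2.INTER_CUBIC);b=cv2.resize(T['image'][130:300,350:450],None,fx=2.44,fy=2.44,interpolation=cv2.INTER_CUBIC)[:416]
b=cv2.copyMakeBorder(b,0,416-b.shape[0],0,0,cv2.BORDER_CONSTANT); cv2.imwrite('pics/c1.png',np.hstack([a,b]))
def cnt(i):
    i=i.astype(int); w=((i.min(2)>170)&(i.max(2)-i.min(2)<40)); o=(i[...,2]>180)&(i[...,1]<150)&(i[...,0]<110)
    for m,n in((w,'white'),(o,'orange')):
        k,_,st,ce=cv2.connectedComponentsWithStats(m.astype(np.uint8)); print(n,[(ce[j].round(1).tolist(),int(st[j,4])) for j in range(1,k) if st[j,4]>4])
m=np.zeros_like(S['image']);m[300:400,330:430]=S['image'][300:400,330:430];cnt(m)
m=np.zeros_like(T['image']);m[170:270,360:440]=T['image'][170:270,360:440];cnt(m)
E
```

```text
t 15.55 tcp [ 0.5499 -0.2058  0.0809] yang -85.21 w 0.0176 F [-22.8   0.4  32.7] 30.0 j7 -0.78
(0.5542, -0.2043, 0.0805, -85.09) -> [ 0.0044 -0.0011  0.0004] turn -0.12
white [([356.3, 355.3], 83)]
orange []
white [([423.5, 217.4], 137), ([400.5, 201.9], 33), ([410.6, 200.0], 28), ([381.1, 204.3], 49)]
orange [([382.8, 211.6], 5)]
```

Call:
play_rows:
  deltas:
    - [0,0,-0.0005,0]
    - [-0.001,0,-0.001,0]
    - [-0.003,0,-0.0015,0]
    - [-0.006,0,-0.002,0]
    - [-0.009,0,-0.002,0]
    - [-0.012,0,-0.002,0]
    - [-0.015,0,-0.002,0]
    - [-0.018,0,-0.002,0]

```text
time_s: 16.32
eef_pos: [0.5339, -0.2064, 0.0823]
tcp_rot: [0.999, 0.042, -0.0, 0.0]
wrist_force: [-1.3, -0.1, -3.0]
gripper_width: 0.0177
finger_force: 30.0
```

Call:
play_rows:
  deltas:
    - [-0.003,0,0,0]
    - [-0.006,0,0,0]
    - [-0.009,0,0,0]
    - [-0.012,0,0,0]
    - [-0.015,0,0,0]
    - [-0.018,0,0,0]
    - [-0.02,0,0,0]
    - [-0.021,0,0,0]

```text
time_s: 16.98
eef_pos: [0.5129, -0.2082, 0.0824]
tcp_rot: [0.999, 0.042, -0.0, -0.0]
wrist_force: [-0.1, 0.1, -3.6]
gripper_width: 0.0181
finger_force: 30.0
```

```bash
python3 - <<'E'
from h import *
go()
S=viewer.camera('side'); T=viewer.camera('top')
def cnt(i):
    i=i.astype(int); w=((i.min(2)>170)&(i.max(2)-i.min(2)<40)); o=(i[...,2]>170)&(i[...,1]<160)&(i[...,0]<130)&(i[...,2]-i[...,0]>70)
    for m,n in((w,'white'),(o,'orange')):
        k,_,st,ce=cv2.connectedComponentsWithStats(m.astype(np.uint8)); print(n,[(ce[j].round(1).tolist(),int(st[j,4])) for j in range(1,k) if st[j,4]>4])
m=np.zeros_like(S['image']);m[300:400,330:430]=S['image'][300:400,330:430];cnt(m)
m=np.zeros_like(T['image']);m[170:270,360:440]=T['image'][170:270,360:440];cnt(m)
E
```

```text
t 16.98 tcp [ 0.5129 -0.2082  0.0824] yang -85.14 w 0.0181 F [-0.1  0.1 -3.6] 30.0 j7 -0.76
white [([330.7, 330.8], 13), ([341.0, 363.5], 92)]
orange []
white [([383.2, 213.8], 62), ([413.0, 215.6], 55), ([401.6, 217.3], 62), ([425.9, 237.1], 136)]
orange [([382.5, 221.0], 12)]
```

The load suggests three balls aboard: 1.7 N extra against 1.44 N expected. I'll lift slowly and shake gently to drop any chips.

Call:
play_rows:
  deltas:
    - [0,0,-0.002,0]
    - [0,0,-0.006,0]
    - [0,0,-0.012,0]
    - [0,0,-0.016,0]
    - [0,0.002,-0.018,0]
    - [0,-0.002,-0.018,0]
    - [0,0.002,-0.018,0]
    - [0,-0.002,-0.018,0]

```text
time_s: 17.75
eef_pos: [0.513, -0.207, 0.1004]
tcp_rot: [0.999, 0.042, 0.0, 0.0]
wrist_force: [-0.6, -0.3, -3.7]
gripper_width: 0.0181
finger_force: 30.0
```

Call:
play_rows:
  deltas:
    - [0,0.004,0,0]
    - [0,0,-0.002,0]
    - [0,0.002,-0.01,0]
    - [0,0.002,-0.022,0]
    - [0,0.002,-0.038,0]
    - [0,0.002,-0.053,0]
    - [0,0.002,-0.064,0]
    - [0,0.002,-0.07,0]

```text
time_s: 18.42
eef_pos: [0.5139, -0.2086, 0.1724]
tcp_rot: [0.999, 0.042, 0.001, 0.0]
wrist_force: [0.4, -0.3, -3.8]
gripper_width: 0.0176
finger_force: 30.0
```

Call:
play_rows:
  deltas:
    - [0,0,0,0]
    - [0,0,0,0]
    - [0,0,0,0]

```text
time_s: 18.67
eef_pos: [0.513, -0.2079, 0.1698]
tcp_rot: [0.999, 0.043, -0.0, -0.0]
wrist_force: [0.2, -0.7, -3.1]
gripper_width: 0.0179
finger_force: 30.0
```

```bash
python3 - <<'E'
from h import *
go()
S=viewer.camera('side'); T=viewer.camera('top')
a=cv2.resize(S['image'][220:420,260:440],None,fx=2.2,fy=2.2,interpolation=cv2.INTER_CUBIC);b=cv2.resize(T['image'][140:300,340:450],None,fx=2.75,fy=2.75,interpolation=cv2.INTER_CUBIC)
cv2.imwrite('pics/c2.png',np.hstack([a,b]))
E
```

```text
t 18.67 tcp [ 0.513  -0.2079  0.1698] yang -85.12 w 0.0179 F [ 0.2 -0.7 -3.1] 30.0 j7 -0.87
```

View pics/c2.png

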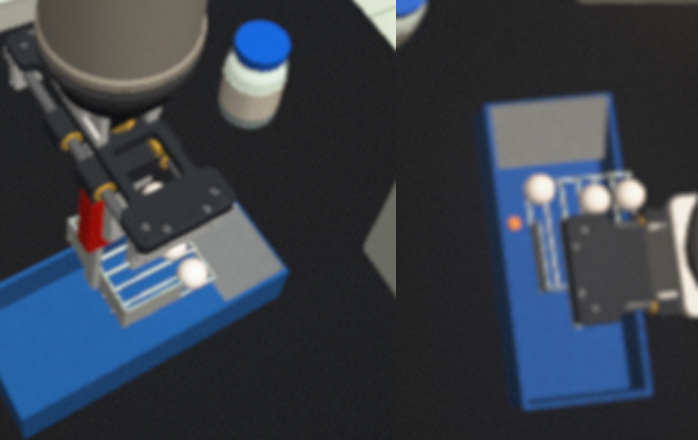

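All three balls are in the scoop near the lip. One chip shows in the tub at (513,222) and the rest are hidden under the gripper. I'll carry the balls smoothly to the bin.

Call:
play_rows:
  deltas:
    - [0.001,-0.003,0,0]
    - [0.003,-0.01,-0.001,0]
    - [0.005,-0.02,-0.003,0]
    - [0.008,-0.033,-0.006,0]
    - [0.011,-0.049,-0.008,0]
    - [0.015,-0.067,-0.01,0]
    - [0.019,-0.085,-0.012,-1]
    - [0.023,-0.103,-0.012,-3]

```text
time_s: 19.43
eef_pos: [0.5276, -0.1021, 0.1825]
tcp_rot: [0.998, 0.069, 0.0, 0.0]
wrist_force: [1.0, 0.3, -3.9]
gripper_width: 0.0175
finger_force: 30.0
```

Call:
play_rows:
  deltas:
    - [0.004,-0.018,0,-4]
    - [0.008,-0.036,0,-8]
    - [0.012,-0.054,0,-13]
    - [0.016,-0.072,0,-18]
    - [0.02,-0.09,0,-23]
    - [0.024,-0.108,0,-28]
    - [0.028,-0.126,0,-33]
    - [0.031,-0.142,0,-38]

```text
time_s: 20.1
eef_pos: [0.5386, 0.0434, 0.1823]
tcp_rot: [0.919, 0.394, -0.0, -0.0]
wrist_force: [0.6, -0.2, -2.9]
gripper_width: 0.0176
finger_force: 30.0
```

```bash
python3 - <<'E'
from h import *
go((.5564,.173,.18,-1.86))
E
```

```text
t 20.1 tcp [0.5386 0.0434 0.1823] yang -43.64 w 0.0176 F [ 0.6 -0.2 -2.9] 30.0 j7 -0.74
(0.5564, 0.173, 0.18, -1.86) -> [ 0.1061 -0.0765  0.0023] turn -41.78
```

Call:
play_rows:
  deltas:
    - [0.014,-0.01,0,-5]
    - [0.028,-0.02,0,-10]
    - [0.041,-0.029,0,-15]
    - [0.053,-0.038,0,-20]
    - [0.064,-0.046,0,-25]
    - [0.074,-0.053,0,-30]
    - [0.083,-0.06,0,-34]
    - [0.091,-0.066,0,-37]

```text
time_s: 20.77
eef_pos: [0.5544, 0.1542, 0.1822]
tcp_rot: [0.747, 0.665, -0.0, -0.0]
wrist_force: [0.1, -0.4, -2.8]
gripper_width: 0.0177
finger_force: 30.0
```

```bash
python3 - <<'E'
from h import *
go((.5564,.173,.18,-1.86),(.5564,.173,.088,-1.86))
E
```

```text
t 20.77 tcp [0.5544 0.1542 0.1822] yang -6.67 w 0.0177 F [ 0.1 -0.4 -2.8] 30.0 j7 -0.31
(0.5564, 0.173, 0.18, -1.86) -> [ 0.0189 -0.0002  0.0022] turn -4.81
(0.5564, 0.173, 0.088, -1.86) -> [ 0.0189 -0.0001  0.0942] turn -4.81
```

Call:
play_rows:
  deltas:
    - [0.007,0,0,-2]
    - [0.012,0,0,-3.5]
    - [0.016,0,0,-4.5]
    - [0.0185,0,0,-4.8]
    - [0.019,0,0,-4.8]
    - [0.019,0,0,-4.8]
    - [0.019,0,0,-4.8]
    - [0.019,0,0,-4.8]

```text
time_s: 21.43
eef_pos: [0.5571, 0.171, 0.1824]
tcp_rot: [0.722, 0.692, -0.0, 0.0]
wrist_force: [-0.8, -0.8, -3.0]
gripper_width: 0.0178
finger_force: 30.0
```

```bash
cat >> h.py <<'E'
def binf(p):
    a=-.0325; d=np.array(p)[:2]-[.5596,.2129]; c,s=np.cos(a),np.sin(a); return (np.array([c*d[0]+s*d[1],-s*d[0]+c*d[1]])*1000).round(1)
E
python3 - <<'E'
from h import *
go((.5564,.173,.088,-1.86))
T=viewer.camera('top');S=viewer.camera('side')
for c,n in((T,'T'),(S,'S')):
    g=cv2.cvtColor(c['image'],cv2.COLOR_BGR2GRAY); x0,y0,x1,y1=(185,170,320,270) if n=='T' else (190,120,340,260)
    G=cv2.resize(g[y0:y1,x0:x1],None,fx=4,fy=4,interpolation=cv2.INTER_CUBIC)
    h=cv2.HoughCircles(G,cv2.HOUGH_GRADIENT,1.5,20,param1=80,param2=22,minRadius=20,maxRadius=32)
    if h is not None:
        for u,v,rr in h[0][:8]:
            uv=(x0+(u+.5)/4-.5,y0+(v+.5)/4-.5); p=at(c,uv,.12); print(n,np.round(uv,1),rr,p,binf(p))
E
```

```text
t 21.43 tcp [0.5571 0.171  0.1824] yang -2.38 w 0.0178 F [-0.8 -0.8 -3. ] 30.0 j7 -0.26
(0.5564, 0.173, 0.088, -1.86) -> [ 0.0019 -0.0008  0.0944] turn -0.52
S [228.1 175.3] 21.05 [0.5236 0.252  0.12  ] [-37.3  37.9]
S [223.9 194.1] 27.8 [0.4946 0.1961 0.12  ] [-64.4 -18.9]
S [316.6 210.9] 31.1 [0.6661 0.0619 0.12  ] [ 111.4 -147.5]
S [237.8 149.1] 27.8 [0.5778 0.3344 0.12  ] [ 14.2 122. ]
S [328.2 207.2] 27.8 [0.6949 0.0614 0.12  ] [ 140.2 -147. ]
S [248.3 160.3] 31.1 [0.5871 0.2828 0.12  ] [25.2 70.8]
S [314.3 134.4] 31.1 [0.7816 0.3077 0.12  ] [218.8 102. ]
S [240.8 173.8] 31.1 [0.5534 0.2444 0.12  ] [-7.2 31.3]
```

Call:
play_rows:
  deltas:
    - [0.001,-0.001,0.004,-0.5]
    - [0.002,-0.001,0.012,-0.5]
    - [0.002,-0.001,0.023,-0.5]
    - [0.002,-0.001,0.036,-0.5]
    - [0.002,-0.001,0.049,-0.5]
    - [0.002,-0.001,0.061,-0.5]
    - [0.002,-0.001,0.07,-0.5]
    - [0.002,-0.001,0.075,-0.5]

```text
time_s: 22.2
eef_pos: [0.5555, 0.1731, 0.1056]
tcp_rot: [0.718, 0.696, -0.001, -0.0]
wrist_force: [-0.1, -1.2, -3.6]
gripper_width: 0.0178
finger_force: 30.0
```

Call:
play_rows:
  deltas:
    - [0,0,0.004,0]
    - [0,0,0.009,0]
    - [0,0,0.014,0]
    - [0,0,0.0165,0]
    - [0,0,0.0165,0]
    - [0,0,0.0165,0]

```text
time_s: 22.7
eef_pos: [0.5563, 0.1735, 0.0909]
tcp_rot: [0.718, 0.696, 0.0, 0.0]
wrist_force: [0.2, -0.1, -3.3]
gripper_width: 0.0178
finger_force: 30.0
```

```bash
python3 - <<'E'
from h import *
go((.5564,.183,.09,-1.86))
E
```

```text
t 22.7 tcp [0.5563 0.1735 0.0909] yang -1.84 w 0.0178 F [ 0.2 -0.1 -3.3] 30.0 j7 -0.19
(0.5564, 0.183, 0.09, -1.86) -> [ 0.0095 -0.0002  0.0009] turn 0.02
```

Call:
play_rows:
  deltas:
    - [0.003,0,0,0]
    - [0.006,0,0,0]
    - [0.009,0,0,0]
    - [0.011,0,0,0]
    - [0.012,0,0,0]
    - [0.012,0,0,0]

```text
time_s: 23.2
eef_pos: [0.5565, 0.1859, 0.0908]
tcp_rot: [0.718, 0.696, 0.0, -0.0]
wrist_force: [-0.7, 0.7, -3.6]
gripper_width: 0.0179
finger_force: 30.0
```

Call:
play_rows:
  deltas:
    - [0.001,0,0,0]
    - [0.002,0,0,0]
    - [0.003,0,0,0]
    - [0.003,0,0,0]

```text
time_s: 23.53
eef_pos: [0.5566, 0.1887, 0.0909]
tcp_rot: [0.718, 0.696, 0.0, -0.0]
wrist_force: [0.3, 0.9, -3.6]
gripper_width: 0.0181
finger_force: 30.0
```

Call:
play_rows:
  deltas:
    - [0.0015,0,0,0]
    - [0.003,0,0,0]
    - [0.0045,0,0,0]
    - [0.005,0,0,0]
    - [0.005,0,0,0]

```text
time_s: 23.95
eef_pos: [0.5568, 0.1937, 0.0908]
tcp_rot: [0.718, 0.696, -0.0, -0.0]
wrist_force: [-1.0, -0.7, -4.1]
gripper_width: 0.0178
finger_force: 30.0
```

Call:
play_rows:
  deltas:
    - [0.0015,0,0,0]
    - [0.003,0,0,0]
    - [0.0045,0,0,0]
    - [0.005,0,0,0]
    - [0.005,0,0,0]

```text
time_s: 24.37
eef_pos: [0.557, 0.198, 0.0908]
tcp_rot: [0.718, 0.696, -0.0, 0.0]
wrist_force: [-1.0, -4.5, -1.9]
gripper_width: 0.0177
finger_force: 30.0
```

```bash
python3 - <<'E'
from h import *
go()
S=viewer.camera('side')
i=S['image'].astype(int); print(red(S,200,170,262,260))
m=(i[...,2]>110)&(i[...,1]<80)&(i[...,0]<80)
for v in range(170,250,3):
    x=np.nonzero(m[v,190:262])[0]
    if len(x): print(v,190+x.min(),190+x.max(),len(x))
g=(-.024+.0005)
e=sensors.state()['eef_pos']
for p in(-10,0,10):
    P=scoop_pts(e+[0,0,.045],np.radians(88.1),np.radians(p),[(-.061,.009,.15),(-.061,-.009,.15),(-.061,.009,.075),(-.061,-.009,.075),(-.035,-.009,.15),(-.035,-.009,.075)])
    print(p,proj(S,P).round(1).tolist())
E
```

```text
t 24.37 tcp [0.557  0.198  0.0908] yang -1.85 w 0.0177 F [-1.  -4.5 -1.9] 30.0 j7 -0.22
(np.float64(249.8), np.float64(183.0), np.int64(245), np.int64(170), np.int64(254), np.int64(198), np.int64(191))
170 245 252 8
173 245 252 8
176 245 252 8
179 246 253 8
182 246 253 8
185 247 253 7
188 247 253 7
191 247 253 7
194 248 254 7
197 249 253 5
-10 [[246.4, 178.3], [254.0, 176.2], [247.0, 197.3], [254.1, 195.3], [250.2, 167.6], [250.5, 187.0]]
0 [[245.6, 176.0], [253.2, 173.9], [248.0, 199.1], [255.1, 197.0], [249.5, 166.7], [251.6, 189.9]]
10 [[244.8, 173.9], [252.3, 171.8], [248.9, 200.4], [256.1, 198.3], [248.8, 166.2], [252.7, 192.5]]
```

The lip is against the wall, with the scoop pitched about 5° mouth-down. I'll tip it by arcing the grip about the lip.

Call:
play_rows:
  deltas:
    - [0.0055,0,-0.0035,0]
    - [0.0113,0,-0.0066,0]
    - [0.017,0,-0.0095,0]
    - [0.0231,0,-0.0122,0]
    - [0.029,0,-0.0146,0]
    - [0.0354,0,-0.0167,0]
    - [0.0354,0,-0.0167,0]

```text
time_s: 25.0
eef_pos: [0.5581, 0.2358, 0.1079]
tcp_rot: [0.718, 0.696, 0.0, -0.0]
wrist_force: [0.3, -0.7, -3.3]
gripper_width: 0.0179
finger_force: 30.0
```

```bash
cat >> h.py <<'E'
def pitch():
    S=viewer.camera('side'); i=S['image'].astype(int); m=(i[...,2]>110)&(i[...,1]<80)&(i[...,0]<80); s=sensors.state(); e=s['eef_pos']
    R=Ro.from_quat(s["tcp_rot"]).as_matrix(); yaw=np.arctan2(R[1,0],R[0,0])
    out=[]
    for p in range(-10,71,3):
        gx=[(x,y,z) for x in(-.061,-.048,-.035) for y in(-.009,0,.009) for z in np.linspace(.075,.15,12)]
        uv=proj(S,scoop_pts(e+[0,0,.045],yaw,np.radians(p),gx)); h=cv2.convexHull(uv.astype(np.float32)).astype(np.int32)
        k=np.zeros(m.shape,np.uint8); cv2.fillConvexPoly(k,h,1)
        box=uv.mean(0).astype(int); w=np.zeros_like(k); w[max(box[1]-35,0):box[1]+35,max(box[0]-30,0):box[0]+30]=1
        out.append((int((m&(k>0)).sum()*2-(m&(w>0)&(k==0)).sum()*2-(k>0).sum()*0.5),p))
    print('pitch',sorted(out)[::-1][:5])
E
python3 - <<'E'
from h import *
go(); pitch()
E
```

```text
t 25.0 tcp [0.5581 0.2358 0.1079] yang -1.74 w 0.0179 F [ 0.3 -0.7 -3.3] 30.0 j7 -0.29
pitch [(241, 29), (231, 41), (228, 38), (216, 53), (215, 56)]
```

Call:
play_rows:
  deltas:
    - [0.006,0,-0.002,0]
    - [0.0126,0,-0.0035,0]
    - [0.019,0,-0.0048,0]
    - [0.0255,0,-0.0058,0]
    - [0.032,0,-0.0066,0]
    - [0.0385,0,-0.007,0]
    - [0.045,0,-0.0072,0]
    - [0.0516,0,-0.0071,0]

```text
time_s: 25.72
eef_pos: [0.5597, 0.2861, 0.1146]
tcp_rot: [0.718, 0.696, -0.0, 0.0]
wrist_force: [-0.4, -2.1, -4.2]
gripper_width: 0.0176
finger_force: 30.0
```

```bash
python3 - <<'E'
from h import *
go(); pitch()
S=viewer.camera('side'); i=S['image'].astype(int);m=(i[...,2]>110)&(i[...,1]<80)&(i[...,0]<80)
k,_,st,ce=cv2.connectedComponentsWithStats(m.astype(np.uint8)); print([(st[j].tolist()) for j in range(1,k) if st[j,4]>4])
E
```

```text
t 25.72 tcp [0.5597 0.2861 0.1146] yang -1.83 w 0.0176 F [-0.4 -2.1 -4.2] 30.0 j7 -0.36
pitch [(174, 68), (159, 38), (158, 56), (158, 35), (155, 65)]
[[232, 138, 15, 34, 266], [282, 175, 8, 20, 74], [265, 178, 18, 33, 71], [484, 264, 47, 24, 128], [527, 272, 2, 6, 7], [501, 280, 46, 28, 124], [521, 299, 39, 31, 119], [548, 333, 12, 14, 41]]
```

```bash
cat >> h.py <<'E'
def hulls(ps,h=.12):
    S=viewer.camera('side'); s=sensors.state(); R=Ro.from_quat(s["tcp_rot"]).as_matrix(); yaw=np.arctan2(R[1,0],R[0,0])
    i=S['image'].astype(int);m=((i[...,2]>100)&(i[...,1]<85)&(i[...,0]<85)).astype(np.uint8)
    k,l,st,ce=cv2.connectedComponentsWithStats(m)
    gx=[(x,y,z) for x in(-.061,-.035) for y in(-.009,.009) for z in(.075,.15)]
    uv0=proj(S,[s['eef_pos']+[0,0,.045]])[0]
    j=min(range(1,k),key=lambda j:np.hypot(*(ce[j]-uv0)) if st[j,4]>25 else 1e9)
    print('obs',st[j].tolist(),ce[j].round(1)); 
    for v in range(st[j,1],st[j,1]+st[j,3],4):
        x=np.nonzero(l[v]==j)[0]; print(v,x.min(),x.max(),end='; ')
    print()
    for p in ps:
        uv=proj(S,scoop_pts(s['eef_pos']+[0,0,.045],yaw,np.radians(p),gx,h)); print(p,uv.min(0).round(0),uv.max(0).round(0),'x-61bot',uv[[0,2]].round(0).tolist(),'top',uv[[1,3]].round(0).tolist())
E
python3 - <<'E'
from h import *
hulls((20,30,40,50))
E
```

```text
obs [232, 139, 16, 33, 281] [238.9 154.8]
139 234 239; 143 232 239; 147 233 241; 151 233 241; 155 235 243; 159 236 244; 163 237 245; 167 238 246; 171 240 240; 
20 [229. 136.] [244. 170.] x-61bot [[244.0, 168.0], [237.0, 170.0]] top [[239.0, 139.0], [231.0, 141.0]]
30 [228. 136.] [245. 170.] x-61bot [[245.0, 168.0], [238.0, 170.0]] top [[238.0, 138.0], [231.0, 139.0]]
40 [228. 137.] [245. 169.] x-61bot [[245.0, 167.0], [238.0, 169.0]] top [[237.0, 137.0], [230.0, 138.0]]
50 [228. 136.] [246. 170.] x-61bot [[246.0, 166.0], [239.0, 168.0]] top [[237.0, 136.0], [229.0, 138.0]]
```

Call:
play_rows:
  deltas:
    - [0.0065,0,0.0005,0]
    - [0.013,0,0.001,0]
    - [0.0195,0,0.002,0]
    - [0.0259,0,0.0033,0]
    - [0.028,0,0.0035,0]
    - [0.028,0,0.0035,0]

```text
time_s: 26.37
eef_pos: [0.5605, 0.3142, 0.1108]
tcp_rot: [0.718, 0.696, -0.0, 0.0]
wrist_force: [-0.2, -2.6, -3.7]
gripper_width: 0.0177
finger_force: 30.0
```

Call:
play_rows:
  deltas:
    - [-0.002,0,-0.001,0]
    - [-0.006,0,-0.003,0]
    - [-0.011,0,-0.006,0]
    - [-0.017,0,-0.009,0]
    - [-0.023,0,-0.012,0]
    - [-0.029,0,-0.015,0]
    - [-0.035,0,-0.018,0]
    - [-0.04,0,-0.02,0]

```text
time_s: 27.03
eef_pos: [0.5596, 0.2726, 0.1318]
tcp_rot: [0.719, 0.695, 0.0, 0.0]
wrist_force: [-0.1, -0.6, -2.5]
gripper_width: 0.0173
finger_force: 30.0
```

Call:
play_rows:
  deltas:
    - [0,0,0,0]
    - [0,0,0,0]
    - [0,0,0,0]
    - [0,0,0,0]
    - [0,0,0,0]
    - [0,0,0,0]

```text
time_s: 27.53
eef_pos: [0.5592, 0.2737, 0.1309]
tcp_rot: [0.718, 0.696, -0.0, -0.0]
wrist_force: [-0.3, 0.4, -2.3]
gripper_width: 0.0174
finger_force: 30.0
```

```bash
python3 - <<'E'
from h import *
go();hulls((20,35,50))
import numpy as np
f=[]
E
```

```text
t 27.53 tcp [0.5592 0.2737 0.1309] yang -1.81 w 0.0174 F [-0.3  0.4 -2.3] 30.0 j7 -0.35
obs [233, 135, 17, 35, 300] [240.4 152.2]
135 238 240; 139 233 240; 143 233 241; 147 234 243; 151 236 244; 155 236 246; 159 238 247; 163 240 248; 167 241 249; 
20 [229. 133.] [246. 168.] x-61bot [[246.0, 166.0], [238.0, 168.0]] top [[240.0, 136.0], [232.0, 138.0]]
35 [229. 134.] [246. 168.] x-61bot [[246.0, 166.0], [239.0, 168.0]] top [[239.0, 134.0], [231.0, 136.0]]
50 [229. 133.] [247. 168.] x-61bot [[247.0, 164.0], [240.0, 166.0]] top [[238.0, 133.0], [230.0, 135.0]]
```

Wrist load fell from 3.6 N to 2.3 N, so the balls have left. I'll re-level the scoop by hooking the wires near its lip over the bin's -y rail and reversing the arc.

Call:
play_rows:
  deltas:
    - [0,0,-0.01,0]
    - [0,0,-0.025,0]
    - [-0.01,0,-0.035,0]
    - [-0.025,0,-0.037,0]
    - [-0.042,0,-0.037,0]
    - [-0.06,0,-0.037,0]
    - [-0.075,0,-0.037,0]
    - [-0.08,0,-0.037,0]

```text
time_s: 28.25
eef_pos: [0.5566, 0.1893, 0.1679]
tcp_rot: [0.72, 0.694, -0.0, 0.0]
wrist_force: [0.6, -0.4, -1.4]
gripper_width: 0.0176
finger_force: 30.0
```

Call:
play_rows:
  deltas:
    - [0,0,0,0]
    - [0,0,0,0]
    - [0,0,0,0]

```text
time_s: 28.5
eef_pos: [0.5567, 0.1943, 0.1679]
tcp_rot: [0.718, 0.696, -0.0, -0.0]
wrist_force: [0.4, 0.1, -2.0]
gripper_width: 0.0173
finger_force: 30.0
```

```bash
python3 - <<'E'
from h import *
go((.557,.183,.150,-1.86),(.557,.1549,.1545,-1.86))
T=viewer.camera('top'); a=cv2.imread('pics/top0.png'); b=cv2.resize(T['image'],(800,600),interpolation=cv2.INTER_CUBIC)
cv2.imwrite('pics/now.png',b)
d=cv2.absdiff(a,b).max(2)[200:365,270:375]
for r_ in range(0,165,6): print(''.join('%3d'%v for v in d[r_:r_+6].reshape(-1,105)[:, :102].reshape(-1,17,6).mean((0,2))))
E
```

```text
t 28.5 tcp [0.5567 0.1943 0.1679] yang -1.79 w 0.0173 F [ 0.4  0.1 -2. ] 30.0 j7 -0.27
(0.557, 0.183, 0.15, -1.86) -> [-0.0113  0.0006  0.0179] turn 0.07
(0.557, 0.1549, 0.1545, -1.86) -> [-0.0394  0.0015  0.0134] turn 0.07
 29 35 58102104105 87 42  9 16 15 11 11 11  9  6  1
 48 52 50 59 65 65 62 61 63 73 78 75 74 77 76 61  3
 80 66 40 76 83 82 88104126 21 23 23 24 24 24 19  1
108 70 57 87 87 86 89101150 41 18 18 20 21 20 16  1
112 67 81 95 95 95 96108151115 41  2  1  1  1  1  1
114 64 84 95 95 95 95109133174156 34  0  0  0  0  0
116 59 80 94 94 94 94109118170165 51  0  0  0  0  1
119 52 53 58 57 58 58 71 78135143 62  1  1  1  1  2
121 51 43 54 50 51 51 58 75112116 12  1  1  1  1  3
116 49 42 54 50 51 52 54 81 94123 11  1  1  1  1  3
106 49 43 55 50 50 51 51 81 80134 32  1  1  1  1  4
104 47 42 55 48 49 48 47 71 80126 60  1  1  1  1  4
101 47 44 54 49 40 64 61 67 91107 81  2  2  1  1  5
 93 58 79 82 76 61 56 61 58 58 58124 63 64 60 32  5
 87 66 85 99 90 83 80 78 77124127154 59 53 53 34 14
 85 66 84103100 85 84 83 82117146154 28  9 22 55 29
 81 52 54 67 71 50 52 51 51 71133128 63 65 61 28 13
 77 57 25 87 92 72 68 68 69 77138146 85 64 57 36 17
 75 59 27 92 97 94 81 80 82 83130152174181178158 67
 74 60 28 93 97 99 99 89 86 88114151161171178161 92
 72 57 29 93 96 99103105 96 92102149 88 21 47 42 22
 69 59 33 94 96 99102106110101 98141108  1 25 21 19
 67 55 35 94 96 98102106111115106127131  8 15  7 10
 66 52 35 94 95 98101105110116120119145 21 23 23 24
 65 51 38 94 95 98101105109115123127147 44 23 24 21
 64 50 43 94 95 98101104108114121132146 69  6  9  7
 63 47 51 74 77 82 86 90 97104112124140 83  1  1  6
108 94 84 80 75 66 60 53 42 38 35 36 41 31  2  3  6
```

Call:
play_rows:
  deltas:
    - [-0.006,0,0.009,0]
    - [-0.0113,0,0.018,0]
    - [-0.0175,0,0.0165,0]
    - [-0.0235,0,0.0151,0]
    - [-0.0298,0,0.0141,0]
    - [-0.0361,0,0.0133,0]
    - [-0.0424,0,0.0129,0]
    - [-0.0487,0,0.0126,0]

```text
time_s: 29.22
eef_pos: [0.5552, 0.144, 0.1556]
tcp_rot: [0.718, 0.696, 0.0, -0.0]
wrist_force: [0.3, -1.0, -2.3]
gripper_width: 0.0177
finger_force: 30.0
```

Call:
play_rows:
  deltas:
    - [-0.0063,0,0.0002,0]
    - [-0.0127,0,0.0004,0]
    - [-0.019,0,0.001,0]
    - [-0.0253,0,0.0019,0]
    - [-0.0253,0,0.0019,0]

```text
time_s: 29.63
eef_pos: [0.5543, 0.1179, 0.1535]
tcp_rot: [0.719, 0.695, -0.0, 0.0]
wrist_force: [-0.2, -0.1, -2.5]
gripper_width: 0.0178
finger_force: 30.0
```

```bash
python3 - <<'E'
from h import *
go();hulls((0,10,20,30,40,50))
E
```

```text
t 29.63 tcp [0.5543 0.1179 0.1535] yang -1.92 w 0.0178 F [-0.2 -0.1 -2.5] 30.0 j7 -0.15
obs [255, 171, 28, 40, 420] [264.8 190.7]
171 262 263; 175 255 263; 179 255 264; 183 256 266; 187 257 270; 191 259 272; 195 260 274; 199 261 276; 203 262 279; 207 264 281; 
0 [251. 168.] [266. 204.] x-61bot [[266.0, 201.0], [258.0, 204.0]] top [[264.0, 176.0], [256.0, 178.0]]
10 [251. 167.] [267. 205.] x-61bot [[267.0, 203.0], [259.0, 205.0]] top [[263.0, 174.0], [255.0, 176.0]]
20 [250. 167.] [268. 206.] x-61bot [[268.0, 204.0], [260.0, 206.0]] top [[262.0, 172.0], [254.0, 174.0]]
30 [250. 168.] [269. 206.] x-61bot [[269.0, 204.0], [261.0, 206.0]] top [[261.0, 170.0], [253.0, 172.0]]
40 [249. 169.] [269. 206.] x-61bot [[269.0, 203.0], [261.0, 206.0]] top [[260.0, 169.0], [252.0, 171.0]]
50 [249. 168.] [270. 206.] x-61bot [[270.0, 202.0], [262.0, 205.0]] top [[259.0, 168.0], [251.0, 170.0]]
```

Call:
play_rows:
  deltas:
    - [0,0,-0.012,0]
    - [0,0,-0.025,0]
    - [-0.01,0,-0.03,0]
    - [-0.025,0,-0.03,0]
    - [-0.045,0,-0.03,0]
    - [-0.065,0,-0.03,0]
    - [-0.08,0,-0.03,0]
    - [-0.08,0,-0.03,0]

```text
time_s: 30.35
eef_pos: [0.5513, 0.0347, 0.1837]
tcp_rot: [0.72, 0.694, -0.0, 0.0]
wrist_force: [-0.7, -0.6, -2.1]
gripper_width: 0.018
finger_force: 30.0
```

```bash
cat >> h.py <<'E'
def fitp(ps=range(-10,66,2)):
    S=viewer.camera('side'); s=sensors.state(); R=Ro.from_quat(s["tcp_rot"]).as_matrix(); yaw=np.arctan2(R[1,0],R[0,0])
    g=cv2.GaussianBlur(cv2.cvtColor(S['image'],cv2.COLOR_BGR2GRAY),(0,0),.7).astype(np.float32)
    ys=np.arange(-3,4)*.0145; xs=np.linspace(-.035,.042,30)
    on=[(x,y,.0015) for y in ys for x in xs]+[(.044,y,.0015) for y in np.linspace(-.044,.044,30)]
    off=[(x,y,.0015) for y in ys[:-1]+.00725 for x in xs]+[(.054,y,.0015) for y in np.linspace(-.044,.044,30)]
    out=[]
    for p in ps:
        for dx in np.arange(-.015,.016,.003):
            for dz in np.arange(-.009,.010,.003):
                gp=s['eef_pos']+[0,0,.045]; f=lambda L:cv2.remap(g,proj(S,scoop_pts(gp,yaw,np.radians(p),np.array(L)+[dx,0,dz])).astype(np.float32).reshape(-1,1,2),None,cv2.INTER_LINEAR).mean()
                out.append((round(float(f(on)-f(off)),1),p,round(dx,3),round(dz,3)))
    out.sort(reverse=True); print(out[:6])
E
python3 - <<'E'
from h import *
go(); fitp()
cv2.imwrite('pics/f1.png',viewer.camera('side')['image'])
E
```

```text
t 30.35 tcp [0.5513 0.0347 0.1837] yang -2.1 w 0.018 F [-0.7 -0.6 -2.1] 30.0 j7 -0.03
[(6.5, -10, np.float64(0.015), np.float64(0.009)), (5.6, -10, np.float64(0.012), np.float64(0.009)), (4.5, -10, np.float64(0.009), np.float64(0.009)), (3.7, -10, np.float64(0.015), np.float64(0.006)), (3.7, -10, np.float64(-0.012), np.float64(0.009)), (3.2, -10, np.float64(0.006), np.float64(0.009))]
```

Call:
play_rows:
  deltas:
    - [-0.002,0,0,7]
    - [-0.004,0.005,0,14]
    - [-0.006,0.01,0,21]
    - [-0.008,0.015,0,28]
    - [-0.01,0.02,0,35]
    - [-0.012,0.025,0,42]
    - [-0.014,0.03,0,49]
    - [-0.016,0.035,0,56]

```text
time_s: 31.12
eef_pos: [0.5865, 0.023, 0.1834]
tcp_rot: [0.962, 0.275, -0.0, -0.0]
wrist_force: [-0.0, 0.2, -1.9]
gripper_width: 0.0179
finger_force: 30.0
```

Call:
play_rows:
  deltas:
    - [0,0,0,7]
    - [0,0,0,14]
    - [0,0,0,21]
    - [0,0,0,27]
    - [0,0,0,29]
    - [0,0,0,29]

```text
time_s: 31.62
eef_pos: [0.5863, 0.0231, 0.1833]
tcp_rot: [1.0, 0.027, -0.0, 0.0]
wrist_force: [0.4, 0.4, -1.9]
gripper_width: 0.0179
finger_force: 30.0
```

```bash
python3 - <<'E'
from h import *
go(); fitp()
cv2.imwrite('pics/f2.png',viewer.camera('side')['image'])
T=viewer.camera('top'); a=cv2.imread('pics/top0.png'); b=cv2.resize(T['image'],(800,600),interpolation=cv2.INTER_CUBIC)
d=cv2.GaussianBlur(cv2.absdiff(a,b).max(2),(0,0),1.5); m=np.zeros_like(d); m[300:362,275:368]=(d[300:362,275:368]>14)
k,l,st,ce=cv2.connectedComponentsWithStats(m)
for j in range(1,k):
    if st[j,4]>15: print(st[j].tolist(),ce[j].round(1),binf(at(T,ce[j]*.7,.0165)))
E
```

```text
t 31.62 tcp [0.5863 0.0231 0.1833] yang -86.88 w 0.0179 F [ 0.4  0.4 -1.9] 30.0 j7 -1.28
[(14.3, 48, np.float64(-0.015), np.float64(-0.003)), (13.1, 48, np.float64(-0.012), np.float64(-0.003)), (12.2, 50, np.float64(-0.012), np.float64(0.0)), (11.7, 50, np.float64(-0.009), np.float64(0.0)), (11.1, 46, np.float64(-0.015), np.float64(-0.006)), (11.0, 50, np.float64(-0.015), np.float64(0.0))]
[279, 300, 86, 12, 460] [317.5 302.8] [32.6 10.6]
[286, 316, 15, 12, 87] [293.3 322.9] [-2.6 50.6]
[285, 343, 14, 10, 81] [292.2 348.9] [-46.7  50.8]
```

Two balls stand out in the bin at (-3,51) and (-47,51) mm, and the scoop's weight reads empty. The scoop is still tipped about 48°, so the rail hook missed. I'll refine its pose in the grip.

```bash
python3 - <<'E'
from h import *
from scipy.optimize import differential_evolution as DE
S=viewer.camera('side'); s=sensors.state(); R=Ro.from_quat(s["tcp_rot"]).as_matrix(); yaw=np.arctan2(R[1,0],R[0,0])
g=cv2.GaussianBlur(cv2.cvtColor(S['image'],cv2.COLOR_BGR2GRAY),(0,0),.6).astype(np.float32)
ys=np.arange(-3,4)*.0145; xs=np.linspace(-.035,.042,30); gp=s['eef_pos']+[0,0,.045]
on=[(x,y,.0015) for y in ys for x in xs]+[(.044,y,.0015) for y in np.linspace(-.044,.044,40)]
off=[(x,y,.0015) for y in ys[:-1]+.00725 for x in xs]+[(.052,y,.0015) for y in np.linspace(-.044,.044,40)]
def sc(q):
    f=lambda L:cv2.remap(g,proj(S,scoop_pts(gp+[0,q[3],0],yaw+q[4],np.radians(q[0]),np.array(L)+[q[1],0,q[2]])).astype(np.float32).reshape(-1,1,2),None,cv2.INTER_LINEAR).mean()
    return float(f(off)-f(on))
for sd in(0,1):
    o=DE(sc,[(-10,65),(-.035,.02),(-.025,.025),(-.004,.004),(-.04,.04)],seed=sd,maxiter=60,popsize=15); print(o.x.round(4),o.fun)
q=o.x
P=scoop_pts(gp+[0,q[3],0],yaw+q[4],np.radians(q[0]),np.array([(.044,0,.0),(-.044,0,0)])+[q[1],0,q[2]]); print('lip',P[0].round(4),'back',P[1].round(4),'rel',(P-s['eef_pos']).round(4))
E
```

```text
[ 4.32931e+01 -2.39000e-02 -9.60000e-03  3.80000e-03  5.20000e-03] -18.16626739501953
[ 4.424e+01 -2.170e-02 -8.700e-03  3.700e-03  6.500e-03] -18.152206420898438
lip [0.5469 0.0238 0.0873] back [0.484  0.0198 0.1487] rel [[-0.0393  0.0012 -0.0962]
 [-0.1023 -0.0028 -0.0348]]
```

Call:
play_rows:
  deltas:
    - [-0.001,-0.008,0,-7]
    - [-0.003,-0.025,0,-14]
    - [-0.005,-0.045,0,-21]
    - [-0.007,-0.07,0,-28]
    - [-0.009,-0.095,0,-35]
    - [-0.012,-0.12,0,-42]
    - [-0.014,-0.145,0,-49]
    - [-0.016,-0.165,0,-56]

```text
time_s: 32.48
eef_pos: [0.5608, 0.1884, 0.1838]
tcp_rot: [0.868, 0.497, 0.0, -0.0]
wrist_force: [0.8, -0.9, -1.8]
gripper_width: 0.0176
finger_force: 30.0
```

Call:
play_rows:
  deltas:
    - [0.009,-0.006,0,-7]
    - [0.016,-0.011,0,-14]
    - [0.02,-0.014,0,-21]
    - [0.022,-0.016,0,-27]
    - [0.022,-0.016,0,-29]
    - [0.022,-0.016,0,-29]
    - [0.022,-0.016,0,-29]

```text
time_s: 33.07
eef_pos: [0.5588, 0.2132, 0.1837]
tcp_rot: [0.719, 0.695, 0.0, -0.0]
wrist_force: [0.8, 0.4, -1.0]
gripper_width: 0.0181
finger_force: 30.0
```

```bash
python3 - <<'E'
from h import *
go((.557,.2055,.155,-1.86),*[(.557,y,z,-1.86) for y,z in((.1935,.141),(.1843,.1441),(.1724,.1471),(.1604,.1491),(.1482,.150))])
E
```

```text
t 33.07 tcp [0.5588 0.2132 0.1837] yang -1.91 w 0.0181 F [ 0.8  0.4 -1. ] 30.0 j7 -0.3
(0.557, 0.2055, 0.155, -1.86) -> [-0.0077 -0.0016  0.0287] turn -0.05
(0.557, 0.1935, 0.141, -1.86) -> [-0.0197 -0.0012  0.0427] turn -0.05
(0.557, 0.1843, 0.1441, -1.86) -> [-0.0289 -0.0009  0.0396] turn -0.05
(0.557, 0.1724, 0.1471, -1.86) -> [-0.0408 -0.0005  0.0366] turn -0.05
(0.557, 0.1604, 0.1491, -1.86) -> [-0.0528 -0.0001  0.0346] turn -0.05
(0.557, 0.1482, 0.15, -1.86) -> [-0.065   0.0003  0.0337] turn -0.05
```

Call:
play_rows:
  deltas:
    - [-0.003,0,0.014,0]
    - [-0.0077,0,0.0287,0]
    - [-0.014,0,0.037,0]
    - [-0.0197,0,0.0427,0]
    - [-0.0243,0,0.0411,0]
    - [-0.0289,0,0.0396,0]
    - [-0.035,0,0.038,0]
    - [-0.0408,0,0.0366,0]

```text
time_s: 33.73
eef_pos: [0.5577, 0.1721, 0.1477]
tcp_rot: [0.718, 0.696, 0.0, 0.0]
wrist_force: [0.3, 2.2, -1.6]
gripper_width: 0.0179
finger_force: 30.0
```

Call:
play_rows:
  deltas:
    - [-0.006,0,-0.001,0]
    - [-0.012,0,-0.002,0]
    - [-0.018,0,-0.0025,0]
    - [-0.0242,0,-0.0029,0]

```text
time_s: 34.07
eef_pos: [0.5568, 0.1479, 0.1501]
tcp_rot: [0.718, 0.696, 0.0, 0.0]
wrist_force: [-0.3, 1.3, -0.4]
gripper_width: 0.0178
finger_force: 30.0
```

Call:
play_rows:
  deltas:
    - [-0.006,0,0,0]
    - [-0.0122,0,0.0003,0]
    - [-0.018,0,0.0008,0]
    - [-0.0244,0,0.0017,0]
    - [-0.0304,0,0.0028,0]
    - [-0.0364,0,0.004,0]
    - [-0.0364,0,0.004,0]

```text
time_s: 34.65
eef_pos: [0.5555, 0.1105, 0.1458]
tcp_rot: [0.719, 0.695, -0.0, 0.0]
wrist_force: [-1.2, 0.4, 2.2]
gripper_width: 0.0179
finger_force: 30.0
```

Call:
play_rows:
  deltas:
    - [-0.006,0,0.0017,0]
    - [-0.0118,0,0.0035,0]
    - [-0.0175,0,0.0055,0]
    - [-0.0232,0,0.0075,0]
    - [-0.0232,0,0.0075,0]

```text
time_s: 35.07
eef_pos: [0.5547, 0.0879, 0.1382]
tcp_rot: [0.719, 0.695, -0.0, 0.0]
wrist_force: [-0.1, -1.4, 1.7]
gripper_width: 0.0175
finger_force: 30.0
```

```bash
python3 - <<'E'
from h import *
go();hulls((0,10,20,30,40))
E
```

```text
t 35.07 tcp [0.5547 0.0879 0.1382] yang -1.89 w 0.0175 F [-0.1 -1.4  1.7] 30.0 j7 -0.08
obs [261, 185, 12, 36, 309] [266.5 202.5]
185 266 266; 189 261 269; 193 261 270; 197 261 270; 201 262 271; 205 263 271; 209 263 271; 213 264 271; 217 265 272; 
0 [257. 183.] [271. 218.] x-61bot [[271.0, 216.0], [263.0, 218.0]] top [[270.0, 191.0], [262.0, 193.0]]
10 [257. 182.] [273. 220.] x-61bot [[273.0, 217.0], [265.0, 220.0]] top [[269.0, 189.0], [261.0, 191.0]]
20 [256. 182.] [274. 221.] x-61bot [[274.0, 218.0], [266.0, 221.0]] top [[268.0, 186.0], [260.0, 189.0]]
30 [256. 182.] [275. 221.] x-61bot [[275.0, 218.0], [267.0, 221.0]] top [[267.0, 185.0], [259.0, 187.0]]
40 [255. 183.] [275. 221.] x-61bot [[275.0, 218.0], [267.0, 221.0]] top [[266.0, 183.0], [258.0, 186.0]]
```

Call:
play_rows:
  deltas:
    - [0,0,-0.008,0]
    - [-0.006,0,-0.015,0]
    - [-0.02,0,-0.015,0]
    - [-0.04,0,-0.012,0]
    - [-0.06,0,-0.005,0]
    - [-0.075,0,0.01,0]
    - [-0.083,0,0.025,0]
    - [-0.085,0,0.035,0]

```text
time_s: 35.78
eef_pos: [0.5514, 0.0011, 0.1027]
tcp_rot: [0.719, 0.695, -0.0, 0.0]
wrist_force: [-1.1, -0.0, -2.5]
gripper_width: 0.0177
finger_force: 30.0
```

Call:
play_rows:
  deltas:
    - [0,0,0.003,0]
    - [0,0,0.006,0]
    - [0,0,0.009,0]
    - [0,0,0.01,0]
    - [0,0,0.01,0]

```text
time_s: 36.2
eef_pos: [0.5522, 0.0045, 0.0936]
tcp_rot: [0.718, 0.696, 0.0, 0.0]
wrist_force: [-0.3, 0.3, -0.8]
gripper_width: 0.0178
finger_force: 30.0
```

```bash
python3 - <<'E'
from h import *
go();hulls((0,10,20))
E
```

```text
t 36.2 tcp [0.5522 0.0045 0.0936] yang -1.78 w 0.0178 F [-0.3  0.3 -0.8] 30.0 j7 0.12
obs [276, 228, 13, 36, 324] [282.1 245.5]
228 279 281; 232 277 284; 236 277 285; 240 277 286; 244 278 286; 248 279 287; 252 277 287; 256 279 288; 260 280 288; 
0 [273. 225.] [286. 260.] x-61bot [[286.0, 257.0], [278.0, 260.0]] top [[286.0, 235.0], [277.0, 237.0]]
10 [272. 225.] [287. 262.] x-61bot [[287.0, 259.0], [279.0, 262.0]] top [[285.0, 232.0], [276.0, 235.0]]
20 [271. 224.] [289. 263.] x-61bot [[289.0, 260.0], [281.0, 263.0]] top [[284.0, 230.0], [275.0, 233.0]]
```

Call:
play_rows:
  deltas:
    - [0,0,0.0015,0]
    - [0,0,0.003,0]
    - [0,0,0.0045,0]
    - [0,0,0.006,0]
    - [0,0,0.006,0]

```text
time_s: 36.67
eef_pos: [0.5519, 0.0039, 0.0871]
tcp_rot: [0.718, 0.696, -0.0, -0.0]
wrist_force: [-0.1, -1.1, -1.7]
gripper_width: 0.018
finger_force: 30.0
```

Call:
play_rows:
  deltas:
    - [0,0,0.001,0]
    - [0,0,0.002,0]
    - [0,0,0.003,0]
    - [0,0,0.003,0]

```text
time_s: 37.0
eef_pos: [0.552, 0.0039, 0.0843]
tcp_rot: [0.718, 0.696, -0.0, -0.0]
wrist_force: [0.2, 0.3, -2.2]
gripper_width: 0.0179
finger_force: 30.0
```

Not touching yet, so I'll keep lowering.

Call:
play_rows:
  deltas:
    - [0,0,0.001,0]
    - [0,0,0.002,0]
    - [0,0,0.003,0]
    - [0,0,0.003,0]

```text
time_s: 37.33
eef_pos: [0.5528, 0.0024, 0.0826]
tcp_rot: [0.719, 0.695, 0.0, 0.001]
wrist_force: [-3.5, -8.1, 18.9]
gripper_width: 0.0178
finger_force: 30.0
```

Call:
play_rows:
  deltas:
    - [0,0,0.001,0]
    - [0,0,0.002,0]
    - [0,0,0.003,0]
    - [0,0,0.003,0]

```text
time_s: 37.67
eef_pos: [0.5533, 0.0016, 0.08]
tcp_rot: [0.719, 0.695, 0.001, 0.001]
wrist_force: [-3.6, -10.8, 24.0]
gripper_width: 0.018
finger_force: 30.0
```

Call:
play_rows:
  deltas:
    - [0,0,0.001,0]
    - [0,0,0.002,0]
    - [0,0,0.002,0]

```text
time_s: 37.92
eef_pos: [0.5536, 0.0015, 0.0781]
tcp_rot: [0.719, 0.695, 0.001, 0.001]
wrist_force: [-3.5, -11.0, 25.1]
gripper_width: 0.0178
finger_force: 30.0
```

```bash
python3 - <<'E'
from h import *
go();hulls((-5,0,5,10))
E
```

```text
t 37.92 tcp [0.5536 0.0015 0.0781] yang -1.96 w 0.0178 F [ -3.5 -11.   25.1] 30.0 j7 0.14
obs [278, 235, 13, 34, 321] [283.7 251.1]
235 280 285; 239 278 286; 243 278 288; 247 280 288; 251 278 289; 255 278 288; 259 280 289; 263 281 289; 267 282 288; 
-5 [274. 232.] [288. 264.] x-61bot [[287.0, 261.0], [279.0, 264.0]] top [[288.0, 242.0], [279.0, 244.0]]
0 [274. 231.] [287. 265.] x-61bot [[287.0, 262.0], [279.0, 265.0]] top [[287.0, 240.0], [279.0, 243.0]]
5 [274. 231.] [288. 266.] x-61bot [[288.0, 263.0], [280.0, 266.0]] top [[287.0, 239.0], [278.0, 242.0]]
10 [273. 230.] [289. 267.] x-61bot [[289.0, 264.0], [281.0, 267.0]] top [[286.0, 238.0], [278.0, 241.0]]
```

Call:
play_rows:
  deltas:
    - [0,0,-0.001,0]
    - [0,0,-0.0015,0]
    - [0,0,-0.0015,0]

```text
time_s: 38.22
eef_pos: [0.5526, 0.0035, 0.0784]
tcp_rot: [0.718, 0.696, 0.0, 0.0]
wrist_force: [-0.6, -3.6, 7.2]
gripper_width: 0.0175
finger_force: 30.0
```

Call:
play_rows:
  deltas:
    - [0,0,0,0]
    - [0,0,0,0]
    - [0,0,0,0]
    - [0,0,0,0]
    - [0,0,0,0]
    - [0,0,0,0]
    - [0,0,0,0]
    - [0,0,0,0]
  claw: 1

```text
time_s: 38.88
eef_pos: [0.552, 0.0039, 0.0779]
tcp_rot: [0.718, 0.696, -0.0, -0.0]
wrist_force: [-0.9, -0.0, 0.2]
gripper_width: 0.0677
finger_force: 0.0
```

Call:
play_rows:
  deltas:
    - [0,0,-0.01,0]
    - [0,0,-0.03,0]
    - [0,0,-0.06,0]
    - [0,0,-0.095,0]
    - [0,0,-0.13,0]
    - [0,0,-0.15,0]
    - [0,0,-0.15,0]

```text
time_s: 39.47
eef_pos: [0.5541, 0.0037, 0.2329]
tcp_rot: [0.719, 0.696, 0.003, 0.001]
wrist_force: [1.2, -0.2, 0.9]
gripper_width: 0.094
finger_force: 0.0
```

```bash
python3 - <<'E'
from h import *
go()
from scipy.optimize import differential_evolution as DE
S=viewer.camera('side'); cv2.imwrite('pics/f3.png',S['image'])
g=cv2.GaussianBlur(cv2.cvtColor(S['image'],cv2.COLOR_BGR2GRAY),(0,0),.6).astype(np.float32)
i=S['image'].astype(int);m=((i[...,2]>100)&(i[...,1]<85)&(i[...,0]<85)).astype(np.uint8); k,l,st,ce=cv2.connectedComponentsWithStats(m); print([st[j].tolist() for j in range(1,k) if st[j,4]>40])
ys=np.arange(-3,4)*.0145; xs=np.linspace(-.035,.042,30)
on=[(x,y,.0015) for y in ys for x in xs]+[(.044,y,.0015) for y in np.linspace(-.044,.044,40)]
off=[(x,y,.0015) for y in ys[:-1]+.00725 for x in xs]+[(.052,y,.0015) for y in np.linspace(-.044,.044,40)]
def sc(q):
    f=lambda L:cv2.remap(g,proj(S,scoop_pts((q[1],q[2],.12+q[4]),q[3],np.radians(q[0]),L)).astype(np.float32).reshape(-1,1,2),None,cv2.INTER_LINEAR).mean()
    return float(f(off)-f(on))
for b in((-.0005,.0005),(-.02,.02)):
    o=DE(sc,[(-15,30),(.53,.575),(-.04,.03),(1.4,1.7),b],seed=1,maxiter=80); print(o.x.round(4),o.fun)
E
```

```text
t 39.47 tcp [0.5541 0.0037 0.2329] yang -1.87 w 0.094 F [ 1.2 -0.2  0.9] 0.0 j7 -0.0
[[281, 175, 10, 20, 109], [265, 178, 18, 33, 71], [278, 242, 14, 32, 303], [484, 264, 48, 24, 146], [501, 280, 46, 28, 137], [519, 299, 41, 32, 147], [539, 333, 21, 21, 63]]
[12.7159  0.5542  0.0189  1.5149 -0.    ] -49.41539764404297
[1.43115e+01 5.54100e-01 2.33000e-02 1.50560e+00 1.10000e-03] -49.37710952758789
```

```bash
python3 - <<'E'
from h import *
from scipy.optimize import minimize, differential_evolution as DE
S=viewer.camera('side');T=viewer.camera('top')
i=S['image'].astype(int);m=((i[...,2]>100)&(i[...,1]<85)&(i[...,0]<85)); m[:235]=0;m[285:]=0;m[:,:265]=0;m[:,305:]=0
g=cv2.cvtColor(S['image'],cv2.COLOR_BGR2GRAY)
H=[(x,y,z) for x in(-.061,-.035) for y in(-.009,.009) for z in(.075,.15)]
def red_s(q):
    uv=proj(S,scoop_pts((q[1],q[2],.12+q[4]),q[3],np.radians(q[0]),H)); k=np.zeros((420*4,560*4),np.uint8)
    cv2.fillConvexPoly(k,cv2.convexHull((uv*4+1.5).astype(np.float32)).astype(np.int32),1); k=cv2.resize(k.astype(np.float32),(560,420),interpolation=cv2.INTER_AREA)
    return float(np.abs(k-m).sum())
for p in(-10,-5,0,5,10,15,20,30):
    o=DE(lambda q:red_s((p,q[0],q[1],q[2],q[3])),[(.53,.575),(-.04,.03),(1.4,1.7),(-.004,.004)],seed=1,maxiter=40); print(p,o.x.round(4),round(o.fun,1))
# full bright silhouette extents on dark bench (scoop floor area)
w=(g>70); w[:,:250]=0;w[:,345:]=0;w[:222]=0;w[300:]=0
k,l,st,ce=cv2.connectedComponentsWithStats(w.astype(np.uint8)); print([st[j].tolist() for j in range(1,k) if st[j,4]>30])
for yaw in(1.5,1.54,):
  P=scoop_pts((.554,.004,.12),yaw,0,[(.044,.045,.0015),(.044,-.045,.0015),(-.044,-.045,0),(-.044,.045,0),(-.044,.045,.032)]); print(proj(S,P).round(1).tolist())
E
```

```text
-10 [ 5.5350e-01 -2.1700e-02  1.4074e+00  1.0000e-04] 69.6
-5 [ 5.5280e-01 -2.0900e-02  1.4032e+00 -9.0000e-04] 56.2
0 [ 0.5539 -0.0191  1.4098 -0.0036] 55.1
5 [ 0.5546 -0.0181  1.4018 -0.0037] 68.5
10 [ 0.5557 -0.016   1.4003 -0.0037] 82.5
15 [ 0.5565 -0.0133  1.4065 -0.0039] 95.4
20 [ 0.5555 -0.0159  1.4042 -0.0035] 108.4
30 [ 0.5563 -0.0128  1.4027 -0.004 ] 123.4
[[250, 222, 37, 16, 382], [280, 243, 11, 10, 69], [252, 253, 52, 41, 1021]]
[[250.8, 252.8], [286.3, 242.7], [299.1, 271.3], [262.0, 282.5], [261.3, 274.6]]
[[249.6, 253.8], [284.6, 242.5], [298.8, 270.7], [262.2, 283.2], [261.5, 275.3]]
```

The grip fit gives a pitch of about 0°, so the scoop is upright and free. Now I'll close the cover.

Call:
play_rows:
  deltas:
    - [0.01,0.006,0,0]
    - [0.035,0.022,0,0]
    - [0.068,0.042,0,0]
    - [0.1,0.062,0,0]
    - [0.132,0.082,0,0]
    - [0.164,0.102,0,0]
    - [0.192,0.12,0,0]
    - [0.21,0.131,0,0]
  claw: -1

```text
time_s: 40.28
eef_pos: [0.6903, 0.2142, 0.2252]
tcp_rot: [0.717, 0.697, -0.001, -0.001]
wrist_force: [-0.0, 0.0, -0.7]
gripper_width: 0.0442
finger_force: 0.0
```

Call:
play_rows:
  deltas:
    - [0,0,0.02,0]
    - [0,0,0.055,0]
    - [0,0,0.09,0]
    - [0,0,0.12,0]
    - [0,0,0.12,0]
    - [0,0,0.12,0]
    - [0,0,0.12,0]
    - [0,0,0.12,0]

```text
time_s: 40.95
eef_pos: [0.691, 0.2099, 0.11]
tcp_rot: [0.718, 0.696, 0.001, 0.001]
wrist_force: [0.2, -0.5, 0.0]
gripper_width: 0.0003
finger_force: 0.0
```

```bash
python3 - <<'E'
from h import *
go((.692,.21,.038,-1.86))
S=viewer.camera('side')
print(red(S,274,165,310,205))
T=viewer.camera('top'); print(red(T,215,170,260,200))
a=cv2.imread('pics/top0.png'); b=cv2.resize(T['image'],(800,600),interpolation=cv2.INTER_CUBIC)
d=cv2.GaussianBlur(cv2.absdiff(a,b).max(2),(0,0),1.5); m=np.zeros_like(d); m[285:362,275:368]=(d[285:362,275:368]>14)
k,l,st,ce=cv2.connectedComponentsWithStats(m)
for j in range(1,k):
    if st[j,4]>15: print(st[j].tolist(),ce[j].round(1),binf(at(T,ce[j]*.7,.0165)))
E
```

```text
t 40.95 tcp [0.691  0.2099 0.11  ] yang -1.84 w 0.0003 F [ 0.2 -0.5  0. ] 0.0 j7 -0.13
(0.692, 0.21, 0.038, -1.86) -> [0.0001 0.0008 0.072 ] turn 0.02
(np.float64(284.2), np.float64(186.8), np.int64(274), np.int64(175), np.int64(289), np.int64(204), np.int64(76))
(np.float64(231.1), np.float64(182.2), np.int64(228), np.int64(181), np.int64(234), np.int64(183), np.int64(13))
[275, 285, 90, 77, 4398] [304.8 320.1] [ 2.5 31.1]
```

Call:
play_rows:
  deltas:
    - [0,0.001,0.025,0]
    - [0,0.001,0.05,0]
    - [0,0.001,0.068,0]
    - [0,0.001,0.072,0]
    - [0,0.001,0.072,0]
    - [0,-0.006,0.072,0]
    - [0,-0.014,0.072,0]
    - [0,-0.023,0.072,0]

```text
time_s: 41.72
eef_pos: [0.6669, 0.2104, 0.0375]
tcp_rot: [0.718, 0.696, 0.001, 0.0]
wrist_force: [1.5, -0.4, 0.3]
gripper_width: 0.0003
finger_force: 0.8
```

Call:
play_rows:
  deltas:
    - [0,-0.012,0,0]
    - [0,-0.024,0,0]
    - [0,-0.036,0,0]
    - [0,-0.048,0,0]
    - [0,-0.06,0,0]
    - [0,-0.072,0,0]
    - [0,-0.084,0,0]
    - [0,-0.094,0,0]

```text
time_s: 42.38
eef_pos: [0.5719, 0.2137, 0.037]
tcp_rot: [0.718, 0.696, 0.001, -0.0]
wrist_force: [1.4, 0.1, 1.7]
gripper_width: 0.0006
finger_force: 0.8
```

```bash
python3 - <<'E'
from h import *
go((.547,.2142,.038,-1.86))
E
```

```text
t 42.38 tcp [0.5719 0.2137 0.037 ] yang -1.81 w 0.0006 F [1.4 0.1 1.7] 0.8 j7 -0.17
(0.547, 0.2142, 0.038, -1.86) -> [-0.0003 -0.0249 -0.0011] turn 0.05
```

Call:
play_rows:
  deltas:
    - [0,-0.008,0,0]
    - [0,-0.015,0,0]
    - [0,-0.02,0,0]
    - [0,-0.023,0,0]
    - [0,-0.025,0,0]
    - [0,-0.027,0,0]
    - [0,-0.027,0,0]

```text
time_s: 42.97
eef_pos: [0.5489, 0.2143, 0.0364]
tcp_rot: [0.719, 0.695, 0.002, 0.002]
wrist_force: [16.6, 1.0, -10.7]
gripper_width: 0.0006
finger_force: 8.4
```

The cover has hit its end stop (16.6 N). I'll back off and run a final check.

Call:
play_rows:
  deltas:
    - [0,0.01,0,0]
    - [0,0.015,-0.02,0]
    - [0,0.015,-0.055,0]
    - [0,0.015,-0.095,0]
    - [0.02,0.015,-0.135,0]
    - [0.05,0.015,-0.17,0]
    - [0.085,0.005,-0.2,0]
    - [0.12,-0.01,-0.22,0]

```text
time_s: 43.63
eef_pos: [0.5448, 0.3235, 0.2517]
tcp_rot: [0.719, 0.695, 0.001, 0.0]
wrist_force: [-0.2, 1.2, -0.0]
gripper_width: 0.0002
finger_force: 0.0
```

Call:
play_rows:
  deltas:
    - [0.03,-0.025,0,0]
    - [0.06,-0.05,0,0]
    - [0.09,-0.075,0,0]
    - [0.12,-0.1,0,0]
    - [0.15,-0.125,0,0]
    - [0.18,-0.15,0,0]
    - [0.2,-0.17,0,0]
    - [0.2,-0.17,0,0]

```text
time_s: 44.3
eef_pos: [0.3744, 0.5339, 0.2478]
tcp_rot: [0.716, 0.699, -0.001, -0.001]
wrist_force: [-0.5, 0.9, -0.1]
gripper_width: 0.0006
finger_force: 0.0
```

```bash
python3 - <<'E'
from h import *
go()
S=viewer.camera('side');T=viewer.camera('top')
i=T['image'].astype(int); m=((i[...,2]>110)&(i[...,1]<85)&(i[...,0]<85)).astype(np.uint8); m[:,350:]=0;m[:,:180]=0;m[:160]=0;m[280:]=0
k,l,st,ce=cv2.connectedComponentsWithStats(m)
for j in range(1,k):
    if st[j,4]>6: print('red',st[j].tolist(),'tab?',binf(at(T,ce[j],.088)),'edge?',binf(at(T,ce[j],.054)))
o=((i[...,2]>150)&(i[...,1]<160)&(i[...,0]<130)&(i[...,2]-i[...,0]>60)&(i[...,2]-i[...,1]>50)).astype(np.uint8); o[:,:350]=0;o[:,445:]=0;o[:160]=0;o[300:]=0
k,l,st,ce=cv2.connectedComponentsWithStats(o)
for j in range(1,k):
    p=at(T,ce[j],.01);d=p[:2]-[.5522,-.2045];c,s=np.cos(.0856),np.sin(.0856);print('chip',st[j,4],(c*d[0]+s*d[1]).round(3),(-s*d[0]+c*d[1]).round(3))
g=cv2.cvtColor(T['image'],cv2.COLOR_BGR2GRAY); x0,y0=185,195
G=cv2.resize(g[y0:260,x0:262],None,fx=6,fy=6,interpolation=cv2.INTER_CUBIC); G=cv2.createCLAHE(6,(3,3)).apply(G)
h=cv2.HoughCircles(G,cv2.HOUGH_GRADIENT,1.5,40,param1=60,param2=20,minRadius=30,maxRadius=46)
if h is not None:
    for u,v,rr in h[0][:8]: print('circ',rr,binf(at(T,(x0+(u+.5)/6-.5,y0+(v+.5)/6-.5),.0165)))
fx,fy=[],[]
gs=cv2.GaussianBlur(g,(0,0),1).astype(np.float32)
for Y in(50,40,30):
    row=[]
    for X in range(-60,64,4):
        a=-.0325;w=[.5596+np.cos(a)*X/1e3-np.sin(a)*Y/1e3,.2129+np.sin(a)*X/1e3+np.cos(a)*Y/1e3,.016]; u,v=proj(T,[w])[0]; row.append(int(gs[int(round(v)),int(round(u))]))
    print(Y,row)
E
```

```text
t 44.3 tcp [0.3744 0.5339 0.2478] yang -1.38 w 0.0006 F [-0.5  0.9 -0.1] 0.0 j7 -0.91
red [324, 218, 14, 10, 127] tab? [   4.8 -244.2] edge? [   8.2 -248.4]
red [213, 235, 20, 2, 30] tab? [-29.7   1.3] edge? [-27.5   6.2]
chip 14 0.016 0.034
circ 45.15 [50.7 55.5]
circ 45.15 [-48.6  -0.7]
circ 45.15 [ 55.7 -53.4]
circ 45.15 [-36.3 -12.4]
circ 41.85 [-56.5 -59.4]
circ 35.25 [42.4 76. ]
circ 45.15 [-18.    5.8]
circ 45.15 [55.4  5.3]
50 [173, 227, 235, 234, 239, 241, 241, 239, 238, 238, 240, 240, 239, 235, 235, 238, 241, 241, 240, 238, 236, 234, 236, 240, 241, 241, 238, 239, 239, 239, 238]
40 [170, 229, 238, 239, 237, 237, 238, 235, 232, 231, 237, 239, 240, 240, 240, 239, 238, 238, 239, 240, 240, 239, 238, 237, 238, 239, 240, 240, 240, 240, 238]
30 [172, 230, 239, 241, 241, 241, 236, 190, 157, 139, 191, 220, 240, 241, 241, 241, 241, 241, 241, 241, 241, 241, 241, 241, 241, 241, 241, 241, 241, 240, 238]
```

```bash
python3 - <<'E'
from h import *
T=viewer.camera('top');S=viewer.camera('side')
def map_(C,X0,X1,Y0,Y1,z,fr,n):
    x=np.arange(X0,X1,1.);y=np.arange(Y0,Y1,1.); XX,YY=np.meshgrid(x,y); a=fr[2]; P=np.stack([fr[0]+(np.cos(a)*XX-np.sin(a)*YY)/1e3,fr[1]+(np.sin(a)*XX+np.cos(a)*YY)/1e3,np.full_like(XX,z)],-1).reshape(-1,3)
    return cv2.remap(C['image'],proj(C,P).astype(np.float32).reshape(XX.shape+(2,)),None,cv2.INTER_LINEAR),x,y
for n,C in(('T',T),('S',S)):
    I,x,y=map_(C,-62,62,-62,64,.016,(.5596,.2129,-.0325),0); s=cv2.GaussianBlur((I[...,2].astype(np.float32)-I[...,0]),(0,0),2)
    med=np.median(s); m=(s<med-6).astype(np.uint8); k,l,st,ce=cv2.connectedComponentsWithStats(m); print(n,'med',med,[(int(st[j,4]),(ce[j]+[-62,-62]).round(0).tolist()) for j in range(1,k) if st[j,4]>80])
    I,x,y=map_(C,-138,112,-52,52,.01,(.5522,-.2045,.0856),0); h=cv2.cvtColor(I,cv2.COLOR_BGR2HSV); m=(((h[...,0]<22)|(h[...,0]>172))&(h[...,1]>60)&(h[...,2]>60)).astype(np.uint8)
    k,l,st,ce=cv2.connectedComponentsWithStats(m); print(n,'chips',[(int(st[j,4]),(ce[j]+[-138,-52]).round(0).tolist()) for j in range(1,k) if st[j,4]>8])
E
```

```text
T med 12.225067 []
T chips [(95, [16.0, 34.0])]
S med 4.971543 []
S chips [(121, [17.0, 37.0])]
```

```bash
python3 - <<'E'
from h import *
T=viewer.camera('top');S=viewer.camera('side')
for n,C in(('T',T),('S',S)):
    h=cv2.cvtColor(C['image'],cv2.COLOR_BGR2HSV); m=((h[...,0]>3)&(h[...,0]<20)&(h[...,1]>120)&(h[...,2]>90)).astype(np.uint8)
    k,l,st,ce=cv2.connectedComponentsWithStats(m); print(n,[(st[j].tolist(),at(C,ce[j],.01)[:2].tolist()) for j in range(1,k) if st[j,4]>3])
# ball check: local std in bin
a=-.0325
def W(X,Y,z): return [.5596+np.cos(a)*X-np.sin(a)*Y,.2129+np.sin(a)*X+np.cos(a)*Y,z]
for n,C in(('T',T),('S',S)):
    b=cv2.cvtColor(C['image'],cv2.COLOR_BGR2GRAY); uv=proj(C,[W(x,y,.004) for x,y in((-.063,-.065),(-.063,.065),(.063,.065),(.063,-.065))]); x0,y0=uv.min(0).astype(int);x1,y1=uv.max(0).astype(int)
    q=b[y0-4:y1+5,x0-2:x1+3]; q=cv2.resize(cv2.createCLAHE(4,(4,4)).apply(q),None,fx=5,fy=5,interpolation=cv2.INTER_CUBIC); r0=60 if 0 else None
    h=cv2.HoughCircles(q,cv2.HOUGH_GRADIENT,1,30,param1=60,param2=13,minRadius=22,maxRadius=32)
    if h is not None: print(n,[(binf(at(C,(x0-2+u/5,y0-4+v/5),.0165)).tolist(),round(float(rr))) for u,v,rr in h[0][:8]])
E
```

```text
T [([473, 68, 2, 4, 5], [0.9661, -0.4412]), ([491, 76, 2, 13, 13], [0.931, -0.4889]), ([509, 78, 2, 3, 4], [0.9411, -0.541]), ([381, 220, 4, 3, 9], [0.5651, -0.169]), ([198, 252, 9, 1, 9], [0.4961, 0.2724])]
S [([318, 335, 5, 6, 22], [0.5661, -0.1667])]
T [([-47.6, 13.5], 28)]
S [([-51.9, -61.6], 27), ([5.6, 53.8], 24), ([-44.0, 16.0], 31), ([-19.6, 85.7], 26), ([-50.5, 44.2], 27), ([36.0, 53.2], 23)]
```

The side view shows three balls in the bin near (-50,44), (6,54) and (36,53) mm. The cover tab reads -29.7 mm, which is shut. The only chip I can see is in the tub, and no orange shows anywhere else, so the other three must be under the stop plate. Handing in.

```bash
python3 -c "
from cell import ticket
print(ticket.finish_job())"
```

```text
the job is handed in; nothing more can be done
None
```

I handed the job in at about 44 s, with the three balls in the bin, the cover shut and the scoop upright on the bench. The hand-in gave no verdict. I could see only one chip, in the tub; with no orange anywhere else, I take the other three to be under the stop plate.

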